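# Pry up the filling stand, foot it, and set the mould under the nozzle

### The job

The heavy stone base of the filling stand has sunk at its front edge. Set the wooden fulcrum block in front of that edge, put the tip of the pry bar under the edge and over the block, and weigh the bar's pan down with the steel weight so that the base is levered up and stays up; slip the ledge of every loose rubber foot that is there well under the front edge (its post stays outside), then take the weight off so that the base comes down level on all of them, and lay the weight (upright) and the bar on the bare table, clear of the stand and of each other. Also slide the mould along the base until the centre of its round hollow is right below the nozzle tip; leave the jar and the stamp alone.

Things in the scene. Friction and masses are not known exactly. Their poses are not given: they have to be found in the camera images.
- lip (a point): middle of the lower front edge of the stand's marble base: 360 wide (y), 220 deep (x), 26 mm thick, 3.5 kg, hinged 200 mm behind this point. x points into the base towards the hinge, y along the edge, z up. The edge is 24 mm above the table at the start, 34 mm when level; lifting it takes about 17 N, it falls back damped. The first 100 mm under the edge is empty
- stand (a joint): tilt of the base about its rear hinge, rad: -0.05 sunk (start, resting on its stop), 0 level, positive with the front edge raised (0.05 = edge 10 mm above level); stop at 0.15
- nozzle_tip (a point): tip of the steel filling nozzle fixed above the base, on its arm from a column at the rear; 105 mm behind the front edge, 43 mm above the slab's top (15 mm above a mould lying there). The nozzle is 14 mm wide at the tip and up to 36 mm higher up; arm and column reach 155 mm above the slab
- bar_grip (a point): balance point of the steel pry bar, in mid-thickness. Bar 30 wide (y), 8 mm thick, 0.4 kg; x points to its blunt tip, 200 mm away. Centred 100 mm the other way is a square pan, 80 mm outside, 72 inside, floor 4 mm and rim 14 mm above the underside. With tip 20 mm under the edge and ridge 50 mm before it, the pan stands 95 mm up; pressed to the table it lifts the edge to 46 mm
- block_mid (a point): middle (15 mm above the underside) of the wooden fulcrum block, 70 mm long (y), 34 mm wide (x), with a half-round ridge along y on top, 30 mm above its underside. 0.15 kg
- weight_knob (a point): middle of the knob of the round steel press weight, 52 mm above its underside. Body 60 mm across, 36 mm high; knob 26 mm across, from 42 to 66 mm up. 0.9 kg: enough to hold the base up from the bar's pan. z is up
- foot1_grip (a point): black rubber machine foot, L-shaped, 0.1 kg; absent in some starts (None). This point is the middle of its grip post, 40 mm above its underside; the post is 30 (x) by 32 (y) by 54 mm tall. From the post a ledge 34 mm high and 32 mm wide runs 50 mm along +x, so the toe is 65 mm from this point. z is up
- foot2_grip (a point): black rubber machine foot, L-shaped, 0.1 kg; absent in some starts (None). This point is the middle of its grip post, 40 mm above its underside; the post is 30 (x) by 32 (y) by 54 mm tall. From the post a ledge 34 mm high and 32 mm wide runs 50 mm along +x, so the toe is 65 mm from this point. z is up
- foot3_grip (a point): black rubber machine foot, L-shaped, 0.1 kg; absent in some starts (None). This point is the middle of its grip post, 40 mm above its underside; the post is 30 (x) by 32 (y) by 54 mm tall. From the post a ledge 34 mm high and 32 mm wide runs 50 mm along +x, so the toe is 65 mm from this point. z is up
- hollow (a point): centre of the round hollow (50 mm across) in the top face of the dark wooden mould, 28 mm above its underside. The mould's body is 78 mm square; it lies on the stand's base. x points from the hollow along the handle, z up. 0.22 kg
- mould_grip (a point): middle of the mould's handle, 85 mm from the hollow's centre along its x, 11 mm above its underside. The handle is 24 mm wide, 22 mm high, reaches from 39 to 134 mm, and ends in a round 32 mm across from 102 mm on
- jar_tea: small jar, 59 mm across and 64 mm high, a bystander; origin at its underside
- stamp_1: wooden cake stamp, 36 mm square and 74 mm high, a bystander; origin at its underside
Not all that is in view belongs to the job. Leave any blue or purple look-alike of the part that bears foot1_grip alone.

How it is judged (in metres and radians):
On the way, in this order (a step that is already met when the one before it is completed fails the run):
1. the base's front edge is levered above level by the bar, which bears on the fulcrum block (value of joint stand above 0.04 rad and contact force between bar and stand above 3 N and contact force between bar and block above 3 N), for 0.3 s.
2. the base has come down level on every foot present, each with its ledge well under the front edge (value of joint stand between -0.013 and 0.013 rad and x of foot1_grip in the frame of lip between -0.045 and -0.005 m and y of foot1_grip in the frame of lip between -0.18 and 0.18 m and angle between the x axis of each of foot1_grip, foot2_grip, foot3_grip and the x axis of lip, either way round below 0.4 rad and angle between each of foot1_grip, foot2_grip, foot3_grip's own z axis and vertical below 0.1 rad and contact force between each of foot1, foot2, foot3 and stand above 0.4 N and x of foot2_grip in the frame of lip between -0.045 and -0.005 m and y of foot2_grip in the frame of lip between -0.18 and 0.18 m and x of foot3_grip in the frame of lip between -0.045 and -0.005 m and y of foot3_grip in the frame of lip between -0.18 and 0.18 m), for 0.3 s.
At the end, for the whole second after the job is handed in: Base level (0.013 rad) and resting on every foot present, each ledge 20 mm or more under the edge, square to it within 0.4 rad; bar flat on the table, clear of the stand; weight upright on the table, off the bar; hollow centred within 8 mm below the nozzle tip; all at rest (all of step 2 and horizontal distance between hollow and nozzle_tip below 0.008 m and angle between hollow's own z axis and vertical below 0.06 rad and contact force between bar and stand below 0.1 N and height (world z) of bar_grip between 0 and 0.012 m and angle between bar_grip's own z axis and vertical below 0.08 rad and contact force between weight and bar below 0.1 N and angle between weight_knob's own z axis and vertical below 0.1 rad and height (world z) of weight_knob between 0.045 and 0.06 m and linear speed of each of mould, bar, weight below 0.02 m/s); the robot touches nothing.
It fails at once if the jar is shoved aside (over 30 mm) (distance of jar_tea from where it was at the start of the episode above 0.03 m).
It fails at once if the stamp is shoved aside (over 30 mm) (distance of stamp_1 from where it was at the start of the episode above 0.03 m).
Of foot1, foot2, foot3 only 2 to 3 are there at a start; the rules pass over those that are not, and their reading is None.
At some moment in a run one of mould may be knocked a few centimetres aside while the robot is not near it.
It also fails if it takes over 210 s, if anything falls off the work surface, if the arm or the gripper's body presses on something with over 40 N, if the wrist force passes 120 N, or if a joint passes its speed limit or range.

### The arm

A 6-joint arm with a two-finger parallel gripper is mounted at the origin on a cart in front of the work surface, level with it; the furniture and walls round the work are solid. World frame = base frame: x ahead of the robot, y to its left, z up, the work surface at z = 0. Lengths are in m, angles in degrees, forces in N, time in s.
With the tool pointing down it reaches from about 0.325 to 0.9 m from the base axis. Payload 6.1 kg.
Tool frame: the origin (TCP) lies between the finger pads; the fingertips stand 19 mm ahead of it and the grasp point (between the pads) is the TCP; z points along the fingers, y is the line along which they close (so a half turn about z gives the same grasp; the last joint's range is limited). The gripper opens to 85 mm and grips with 20 to 120 N. Pads are 22 mm wide; open, the fingers measure 114 mm over their backs; the gripper's body (76 mm by 85 mm) begins 54 mm behind the grasp point. The pads swing forward as they close: fully open they stand 13 mm farther back than shut.
Start: joints at [-82.855, 12.628, 87.462, -0, 79.91, -7.225], TCP at [0.155, -0.605, 0.25] pointing down, gripper open.
Joint ranges: [-170.65, 170.65], [-52.31, 119.04], [5.05, 147.46], [-71.25, 251.25], [11.57, 151.72], [-153.62, 153.62]. Speed limits (degrees/s): [147.25, 147.25, 172.46, 180, 180, 180].

### API

Orientations are given as [roll, pitch, yaw] about the fixed x, y, z axes, in that order (R = Rz(yaw) Ry(pitch) Rx(roll)).
In Python, from plant import * gives the robot as it stands.
- The arm moves only by the tool arm_command, never from a script. Its argument "series" is a list of rows, each a list of 3 entries, a list of its own where there are three numbers: the opening, from 0 (shut) to 1 (fully open), then the shift along the tool's x, y, z in m, then the turn, a rotation vector about the tool's x, y, z in degrees. A call has 1 to 8 rows; each row is the pose to reach, as a shift and turn from the pose commanded when the call began, along the tool's axes at that moment; what a row does not reach only later rows make up. A row lasts 1/12 s, in which the tool goes at most 41.7 mm and 7.16 degrees, less where a joint would pass 70% of its speed; a pose out of reach is approached as far as the arm can. A call with a gripper value outside its range is refused whole. The fingers move at their own pace and stop on an object; "squeeze" is the grip in N (left out, the last holds). Time passes only in rows, so rows that repeat a pose let the fingers close. It gives the time, the measured TCP pose, the force, the opening and the grip force at its end, in the units of the state.
- get_obs(): the state, without advancing time (a new reading comes with each control period).
- camera(name): name is "side" or "top" or "wrist"; returns a dict with "frame" (400x640x3 uint8, red, green, blue), "z_map" (400x640 float32, m along the optical axis (not along the pixel's ray), 0 where there is no reading), "vfov" (degrees; the focal length in pixels is half the picture's height over the tangent of half this angle, whatever the lens; pixels are square), "cx", "cy" (the principal point, pixels), "eye" and "rotation" of the camera in the world. Camera axes: x right, y up, looking along -z (the intrinsics and any distortion apply to the point x, -y, -z); pixel columns grow to the right and rows downward; lengths in m; the calibration is good to about 2 mm. A picture is of the moment at which its call begins.
- close_job(): hands the job in; it is judged then, once.
The state is a dict: "time_s": time; "joints": joint angles; "joint_velocities": joint speeds; "joint_efforts": joint torques, N m; "tool_pos": TCP position; "ee_rot": TCP orientation; "contact_force": force on the tool from outside, world axes, zero at the start; "wrist_torque": the same for the moment, N m; "gripper_width": finger opening in m; "grasp_force": force on a finger pad.
Only numpy, scipy, OpenCV 4.12 (cv2) and the standard library are available. Lean on these libraries where they do the work, as an engineer would, in place of code of your own. Each camera call takes 0.05 s, during which the arm holds its last target. There are 200 camera calls.

## Working session

There is one attempt and no reset: what is moved stays moved. The work goes in short steps, Python scripts to look and compute and a tool call to move; the robot and the scene stay as the last step left them, time stands still between calls to the robot, and variables do not carry over. Pictures are saved under pics/ and viewed, at most 14 in all, crops included, and the job is handed in when it is done.

Besides the shell and the picture viewer there is one more tool, called in YAML: its name, and indented under it one key for each argument. arm_command: Moves the arm, as the interface text tells. Its arguments: {"type":"object","properties":{"series":{"type":"array","items":{"type":"array"}},"squeeze":{"type":"number"}},"required":["series"]}

```bash
mkdir -p pics; ls
python3 - <<'E'
from plant import *
import cv2
print(get_obs())
for n in ["top","side"]:
    c=camera(n); print(n,c['vfov'],c['cx'],c['cy'],c['eye'],c['rotation'],[k for k in c])
    cv2.imwrite(f'pics/{n}0.png',c['frame'][:,:,::-1])
E
```

```text
pics
{'time_s': 0.0, 'joints': array([-8.28564864e+01,  1.26758938e+01,  8.75266930e+01, -8.61775285e-05,
        7.99105876e+01, -7.22667559e+00]), 'joint_velocities': array([-0.12220389, -0.06716134, -0.05466644,  0.12439904,  0.05892088,
        0.03150024]), 'joint_efforts': array([-4.86200151e-04, -4.96893454e+01, -3.89400244e+01, -2.94590363e-04,
        1.09583736e-02,  2.26828655e-05]), 'tool_pos': array([ 0.15502189, -0.60487313,  0.24918359]), 'ee_rot': array([-1.79887714e+02, -1.41526340e-02,  1.43701905e+01]), 'contact_force': array([ 1.07411623, -0.03918362, -0.44892732]), 'wrist_torque': array([0.03624883, 0.02642198, 0.02676772]), 'grasp_force': 0.0, 'gripper_width': 0.08538382206774803}
top 55.71407505716924 317.23593134891996 201.29182157438987 [ 0.46345374 -0.02258161  1.23006821] [  5.26245865  -0.24286685 -90.52964873] ['frame', 'z_map', 'vfov', 'cx', 'cy', 'eye', 'rotation']
side 47.44603826902658 314.5023308886014 198.10221702103448 [-0.05548266  1.03158338  0.86982687] [ 5.68896835e+01 -2.18916614e-02 -1.50158699e+02] ['frame', 'z_map', 'vfov', 'cx', 'cy', 'eye', 'rotation']
```

View pics/top0.png

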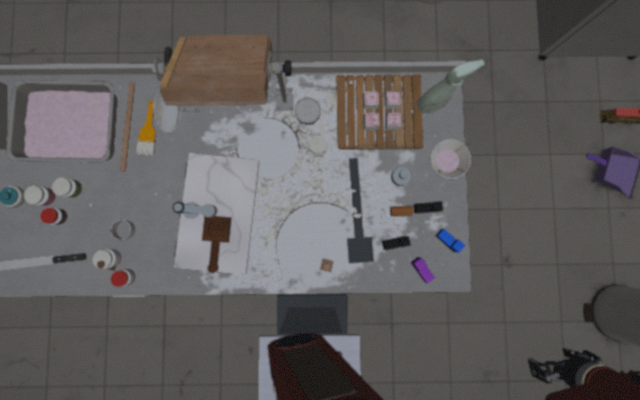

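View pics/side0.png

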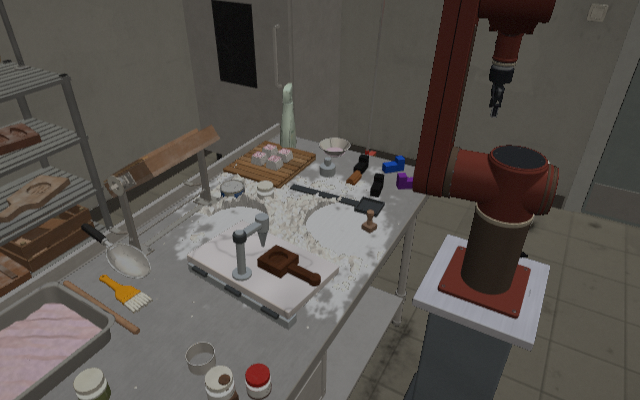

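```bash
cat > h.py <<'E'
from plant import *
import numpy as np, cv2
from scipy.spatial.transform import Rotation as R
def cloud(c):
    f=200/np.tan(np.radians(c['vfov']/2)); z=c['z_map']
    v,u=np.mgrid[0:400,0:640]
    p=np.stack([(u-c['cx'])/f*z,-(v-c['cy'])/f*z,-z],-1)
    w=p@R.from_euler('xyz',c['rotation'],degrees=True).as_matrix().T+np.array(c['eye'])
    w[z==0]=np.nan
    return w
def save(img,name,box=None,s=1):
    if box: u0,v0,u1,v1=box; img=img[v0:v1,u0:u1]
    cv2.imwrite('pics/'+name,cv2.resize(img,None,fx=s,fy=s,interpolation=cv2.INTER_CUBIC)[:,:,::-1])
E
python3 - <<'E'
from h import *
c=camera('top'); w=cloud(c); np.savez('t0.npz',w=w,f=c['frame'])
save(c['frame'],'crop1.png',(300,140,500,290),4)
print('table',[np.round(w[v,u],4) for u,v in[(300,180),(450,280),(150,220),(330,220),(280,285)]])
print('slab',[np.round(w[v,u],4) for u,v in[(183,268),(245,268),(253,158),(191,158),(250,215),(190,180)]])
for n,b in dict(weight=(385,160,418,190),bar=(340,150,380,270),feet=(380,195,450,260),nozz=(165,195,225,225),mould=(195,210,240,275)).items():
    u0,v0,u1,v1=b; q=w[v0:v1,u0:u1]; print(n,'z pcts',np.round(np.nanpercentile(q[...,2],[1,20,50,80,95,99.5]),4))
E
```

```text
table [array([0.6448, 0.0264, 0.0172]), array([ 0.3193, -0.4528, -0.0012]), array([0.5204, 0.5128, 0.0031]), array([ 0.5152, -0.0697,  0.0019]), array([0.3094, 0.0924, 0.0033])]
slab [array([0.3705, 0.3826, 0.061 ]), array([0.3677, 0.1959, 0.0492]), array([ 7.220e-01,  1.817e-01, -5.000e-04]), array([0.7105, 0.3651, 0.062 ]), array([0.5309, 0.1812, 0.0515]), array([0.641 , 0.3666, 0.0625])]
weight z pcts [-0.0048 -0.0009  0.0018  0.0355  0.0617  0.0692]
bar z pcts [-0.0046 -0.0002  0.0029  0.0077  0.0123  0.0209]
feet z pcts [-0.0051 -0.0012  0.0014  0.0202  0.0407  0.0568]
nozz z pcts [-0.0033  0.0038  0.0601  0.1846  0.194   0.1971]
mould z pcts [-0.001   0.0531  0.0581  0.0798  0.088   0.195 ]
```

View pics/crop1.png

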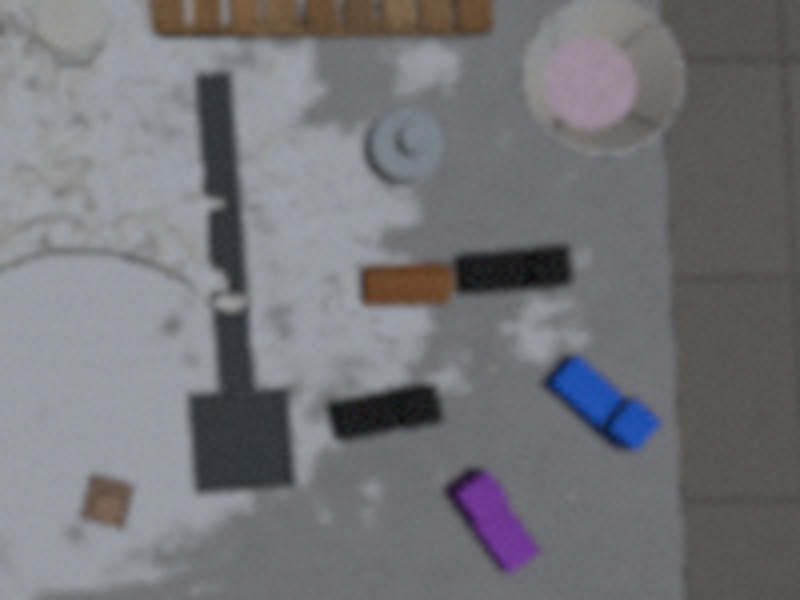

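```bash
cat > m.py <<'E'
from h import *
d=np.load('t0.npz'); w=d['w']; f=d['f'].astype(int); s=f.sum(-1)
def box(u0,v0,u1,v1):
    m=np.zeros((400,640),bool); m[v0:v1,u0:u1]=1; return m
def rect(name,m):
    p=w[m]; p=p[~np.isnan(p[:,0])]
    r=cv2.minAreaRect((p[:,:2]*1000).astype(np.float32)); print(name,len(p),'c',np.round(r[0],1),'size',np.round(r[1],1),'ang',round(r[2],1),'meanxy',np.round(p[:,:2].mean(0)*1000,1),'zmed',round(np.median(p[:,2])*1000,1))
Z=w[...,2]
for n,b in dict(foot1=box(411,196,447,220),foot2=box(378,232,414,254)).items():
    rect(n+' all',b&(s<120)); rect(n+' post',b&(s<150)&(Z>.046)); rect(n+' ledge',b&(s<120)&(Z>.026)&(Z<.042))
rect('block',box(386,200,416,222)&(f[...,0]-f[...,2]>50)); rect('block ridge',box(386,200,416,222)&(f[...,0]-f[...,2]>50)&(Z>.024))
rect('weight body',box(385,160,418,190)&(Z>.028)&(Z<.044)); rect('knob',box(385,160,418,190)&(Z>.056))
b=box(340,150,380,270)&(s<270); rect('bar',b); rect('barrod',b&box(340,150,380,236)); rect('pan',b&box(340,238,380,270))
rect('mould',box(195,210,240,275)&(Z>.07)&(Z<.1)&(s<250)); rect('body',box(195,210,240,245)&(Z>.07)&(Z<.1)&(s<250));
rect('handle',box(195,246,240,275)&(s<250))
sl=box(160,140,275,285)&(Z>.04)&(Z<.075); rect('slab',sl)
q=box(165,195,225,225)&(Z>.1); rect('arm',q); 
for a in (.1,.13,.16,.18): rect(f'arm>{a}',box(165,195,225,225)&(Z>a)&(Z<a+.03))
E
python3 m.py
python3 - <<'E'
from h import *
d=np.load('t0.npz'); save(d['f'],'crop2.png',(165,145,265,280),5) if 0 else save(d['f'],'crop2.png',(160,145,280,280),4)
c=camera('side'); np.savez('s0.npz',w=cloud(c),f=c['frame']); save(c['frame'],'crop3.png',(180,190,350,330),4)
E
```

```text
foot1 all 202 c [ 551.8 -377.3] size [24.9 73.4] ang 3.9 meanxy [ 551.6 -377.1] zmed 35.7
foot1 post 73 c [ 553.5 -402.5] size [24.7 25.2] ang 89.8 meanxy [ 553.1 -402.1] zmed 54.0
foot1 ledge 132 c [ 550.9 -366.6] size [24.8 51.6] ang 4.4 meanxy [ 551.2 -366.4] zmed 34.5
foot2 all 199 c [ 441.3 -272. ] size [24.7 74.4] ang 11.4 meanxy [ 441.4 -272.8] zmed 36.1
foot2 post 74 c [ 447.  -295.7] size [26.7 27. ] ang 17.3 meanxy [ 446.1 -296.3] zmed 54.5
foot2 ledge 130 c [ 438.9 -260.7] size [24.3 51.5] ang 10.5 meanxy [ 438.9 -260.8] zmed 34.5
block 148 c [ 542.6 -296.4] size [61.2 23.1] ang 90.0 meanxy [ 541.7 -297.3] zmed 28.0
block ridge 132 c [ 542.3 -296.4] size [61.2 22.6] ang 90.0 meanxy [ 541.9 -296.7] zmed 28.2
weight body 211 c [ 652.6 -298.3] size [58.1 54.9] ang 1.2 meanxy [ 651.5 -297. ] zmed 36.3
knob 54 c [ 652.6 -297.9] size [22.2 23.4] ang 83.5 meanxy [ 652.4 -298.2] zmed 65.9
bar 1123 c [ 549.4 -158.5] size [336.1  77.1] ang 2.5 meanxy [ 503.3 -159.9] zmed 7.0
barrod 531 c [ 591.  -154.1] size [252.3  26.7] ang 3.5 meanxy [ 596.  -154.3] zmed 8.6
pan 574 c [ 419.4 -16
[... 487 characters left out ...]
.1 0 c [0. 0.] size [0. 0.] ang 0.0 meanxy [nan nan] zmed nan
arm>0.13 9 c [529.8 305.3] size [29.3 99.3] ang 9.2 meanxy [534.2 282.4] zmed 155.6
arm>0.16 206 c [540.6 311.8] size [114.1  34.3] ang 84.5 meanxy [541.3 313.9] zmed 185.5
arm>0.18 408 c [541.2 311.9] size [114.6  33.8] ang 84.9 meanxy [541.4 310.8] zmed 191.0m.py:7: RuntimeWarning: Mean of empty slice.
  r=cv2.minAreaRect((p[:,:2]*1000).astype(np.float32)); print(name,len(p),'c',np.round(r[0],1),'size',np.round(r[1],1),'ang',round(r[2],1),'meanxy',np.round(p[:,:2].mean(0)*1000,1),'zmed',round(np.median(p[:,2])*1000,1))
  ret = um.true_divide(
  return _methods._mean(a, axis=axis, dtype=dtype,
  ret = ret.dtype.type(ret / rcount)
```

View pics/crop2.png

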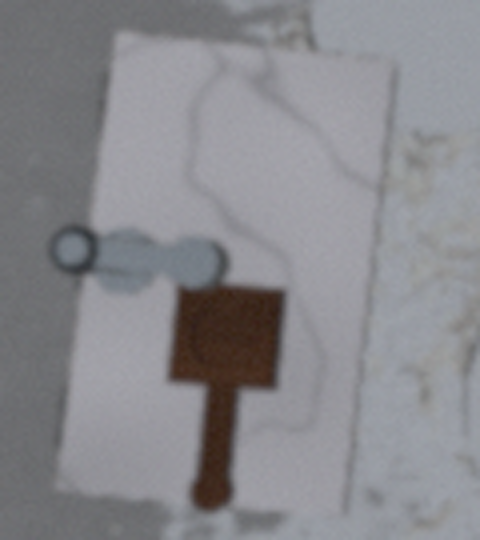

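View pics/crop3.png

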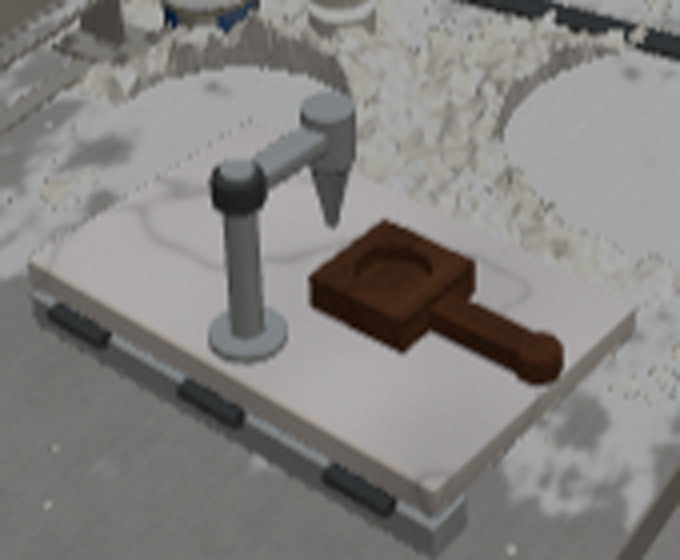

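```bash
cat >> h.py <<'E'
def ray_at(c,u,v,z):
    f=200/np.tan(np.radians(c['vfov']/2)); d=np.stack([(u-c['cx'])/f,-(v-c['cy'])/f,-np.ones_like(u)],-1)@R.from_euler('xyz',c['rotation'],degrees=True).as_matrix().T
    e=np.array(c['eye']); return e+d*((z-e[2])/d[...,2])[...,None]
def lipfit(c,z):
    w=cloud(c); Z=w[...,2]; P=[]
    for v in range(166,268):
        k=np.where((Z[v,225:280]>.04)&(Z[v,225:280]<.09))[0]
        if len(k): P.append((225+k.max()+.5,v))
    P=np.array(P,float); q=ray_at(c,P[:,0],P[:,1],np.full(len(P),z))
    a,b=np.polyfit(q[:,0],q[:,1],1); r=q[:,1]-a*q[:,0]-b; k=abs(r-np.median(r))<.006
    a,b=np.polyfit(q[k,0],q[k,1],1); return a,b,(q[k,1]-a*q[k,0]-b).std(),k.sum()
def move(pos,rpy):
    "shift, turn in tool axes from measured pose"
    o=get_obs(); T=R.from_euler('xyz',o['ee_rot'],degrees=True)
    print('shift',np.round(T.inv().apply(np.array(pos)-o['tool_pos']),4).tolist(),'turn',np.round((T.inv()*R.from_euler('xyz',rpy,degrees=True)).as_rotvec(degrees=True),1).tolist())
E
python3 - <<'E'
from h import *
c=camera('top'); a,b,s,n=lipfit(c,.050); print('edge slope',np.degrees(np.arctan(a)),s*1000,n)
w=cloud(c);Z=w[...,2]
m=np.zeros((400,640),bool); m[140:290,160:275]=1; m&=(Z>.044)&(Z<.072); m[205:285,195:240]=0
p=w[m]; A=np.c_[p[:,:2],np.ones(len(p))]; co=np.linalg.lstsq(A,p[:,2],rcond=None)[0]; print('plane',co)
for u,v in [(259,159.2),(246.8,273),(189.2,153.8),(174.2,267.5)]: print(np.round(ray_at(c,np.array(u),np.array(v),np.array(.05 if u>230 else .061)),4))
for x in (.4,.54,.68): print(x,a*x+b)
# jar, stamp, obstacles
for n,u0,v0,u1,v1 in [('stamp',315,255,338,275),('j308',292,94,325,126),('j105',90,245,122,272)]:
    q=w[v0:v1,u0:u1].reshape(-1,3); k=q[:,2]>.025; print(n,np.round(q[k].mean(0),3),np.round(np.percentile(q[k,2],98),3))
move([.541,-.297,.10],[180,0,0])
E
```

```text
edge slope -6.1695831075491405 0.9618449917144953 102
plane [0.00626331 0.05243632 0.03784456]
[0.7074 0.1543 0.05  ]
[0.3525 0.1901 0.05  ]
[0.7241 0.3714 0.061 ]
[0.3723 0.4094 0.061 ]
0.4 0.18748312527951333
0.54 0.1723494535467874
0.68 0.15721578181406148
stamp [ 0.373 -0.057  0.068] 0.074
j308 [0.868 0.002 0.037] 0.043
j105 [0.4   0.622 0.057] 0.072
shift [0.4503, -0.2026, 0.15] turn [-0.1, 0.0, 14.4]
```

arm_command:
  series:
    - [0.75,[0.4503,-0.2026,0.12],[0,0,-75.6]]
    - [0.75,[0.4503,-0.2026,0.12],[0,0,-75.6]]
    - [0.75,[0.4503,-0.2026,0.12],[0,0,-75.6]]
    - [0.75,[0.4503,-0.2026,0.12],[0,0,-75.6]]
    - [0.75,[0.4503,-0.2026,0.12],[0,0,-75.6]]
    - [0.75,[0.4503,-0.2026,0.12],[0,0,-75.6]]
    - [0.75,[0.4503,-0.2026,0.12],[0,0,-75.6]]
    - [0.75,[0.4503,-0.2026,0.12],[0,0,-75.6]]

```text
time_s: 0.92
tool_pos: [0.4095, -0.4019, 0.1713]
ee_rot: [180.0, 0.0, 72.0]
contact_force: [0.4, -0.5, 0.1]
gripper_width: 0.0645
grasp_force: 0.0
```

```bash
python3 -c "
from h import *
move([.542,-.297,.10],[180,0,90])"
```

```text
shift [0.1407, 0.0936, 0.0713] turn [0.0, 0.0, -18.0]
```

arm_command:
  series:
    - [0.75,[0.1407,0.0936,0.0713],[0,0,-18]]
    - [0.75,[0.1407,0.0936,0.0713],[0,0,-18]]
    - [0.75,[0.1407,0.0936,0.0713],[0,0,-18]]
    - [0.75,[0.1407,0.0936,0.0713],[0,0,-18]]
    - [0.75,[0.1407,0.0936,0.0713],[0,0,-18]]
    - [0.75,[0.1407,0.0936,0.0713],[0,0,-18]]
    - [0.75,[0.1407,0.0936,0.0713],[0,0,-18]]

```text
time_s: 1.5
tool_pos: [0.5413, -0.2986, 0.0996]
ee_rot: [-179.9, -0.0, 89.8]
contact_force: [-0.1, -0.4, -0.4]
gripper_width: 0.0641
grasp_force: 0.0
```

```bash
python3 -c "
from h import *
c=camera('wrist'); save(c['frame'],'w1.png'); print(c['eye'],c['rotation'])
move([.542,-.297,.024],[180,0,90])"
```

```text
[ 0.54235354 -0.21958245  0.22258264] [-17.92586774   0.13521247  -0.20222461]
shift [0.0027, 0.001, 0.0764] turn [-0.0, 0.0, -0.3]
```

View pics/w1.png

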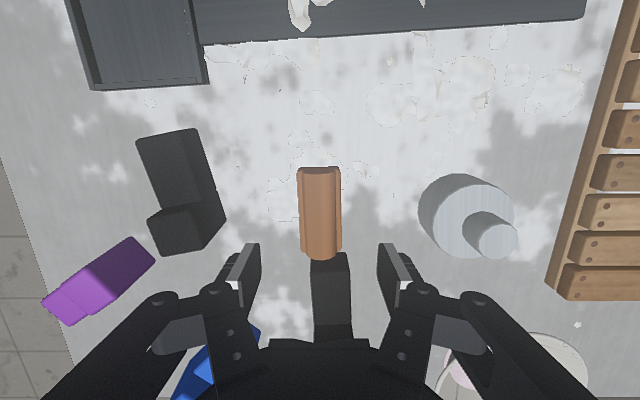

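arm_command:
  series:
    - [0.75,[0.003,0.001,0.05],[0,0,0]]
    - [0.75,[0.003,0.001,0.0764],[0,0,0]]
    - [0.75,[0.003,0.001,0.0764],[0,0,0]]
    - [0.2,[0.003,0.001,0.0764],[0,0,0]]
    - [0.2,[0.003,0.001,0.0764],[0,0,0]]
    - [0.2,[0.003,0.001,0.0764],[0,0,0]]
    - [0.2,[0.003,0.001,0.0764],[0,0,0]]
    - [0.2,[0.003,0.001,0.0764],[0,0,0]]
  squeeze: 40

```text
time_s: 2.22
tool_pos: [0.5441, -0.2982, 0.0272]
ee_rot: [179.8, 0.2, 89.7]
contact_force: [-1.2, -1.0, 7.1]
gripper_width: 0.0325
grasp_force: 40.6
```

```bash
python3 -c "
from h import *
o=get_obs();print(o['tool_pos'],o['gripper_width'],o['grasp_force'],o['contact_force'])
move([.5247,.125,.12],[180,0,173.9])"
```

```text
[ 0.54407238 -0.29820056  0.02720464] 0.03253085683770738 40.61037540435791 [-1.22382899 -1.01914508  7.08834166]
shift [0.4227, -0.0215, -0.0944] turn [0.0, 0.3, -84.2]
```

arm_command:
  series:
    - [0.2,[0,0,-0.06],[0,0,0]]
    - [0.2,[0,0,-0.0944],[0,0,0]]
    - [0.2,[0.42,-0.02,-0.0944],[0,0,-84.2]]
    - [0.2,[0.42,-0.02,-0.0944],[0,0,-84.2]]
    - [0.2,[0.42,-0.02,-0.0944],[0,0,-84.2]]
    - [0.2,[0.42,-0.02,-0.0944],[0,0,-84.2]]
    - [0.2,[0.42,-0.02,-0.0944],[0,0,-84.2]]
    - [0.2,[0.42,-0.02,-0.0944],[0,0,-84.2]]

```text
time_s: 2.88
tool_pos: [0.5319, -0.0448, 0.115]
ee_rot: [179.9, 0.1, 133.0]
contact_force: [0.7, -0.1, -1.8]
gripper_width: 0.0329
grasp_force: 40.5
```

```bash
python3 -c "
from h import *
o=get_obs();print(o['tool_pos'],o['gripper_width'],o['grasp_force'],o['contact_force'])
move([.5247,.125,.06],[180,0,173.9])"
```

```text
[ 0.53188632 -0.04481572  0.11500123] 0.03292139667682034 40.491968393325806 [ 0.69480699 -0.05561347 -1.80948099]
shift [0.1292, 0.1104, 0.0549] turn [0.0, 0.1, -40.9]
```

arm_command:
  series:
    - [0.2,[0.1292,0.1104,0.03],[0,0,-40.9]]
    - [0.2,[0.1292,0.1104,0.03],[0,0,-40.9]]
    - [0.2,[0.1292,0.1104,0.03],[0,0,-40.9]]
    - [0.2,[0.1292,0.1104,0.03],[0,0,-40.9]]
    - [0.2,[0.1292,0.1104,0.03],[0,0,-40.9]]
    - [0.2,[0.1292,0.1104,0.0549],[0,0,-40.9]]
    - [0.2,[0.1292,0.1104,0.0549],[0,0,-40.9]]
    - [0.2,[0.1292,0.1104,0.0549],[0,0,-40.9]]

```text
time_s: 3.55
tool_pos: [0.5243, 0.1234, 0.0584]
ee_rot: [-180.0, -0.2, 173.4]
contact_force: [-0.7, 0.6, -1.5]
gripper_width: 0.0327
grasp_force: 40.6
```

```bash
python3 -c "
from h import *
c=camera('side'); save(c['frame'],'s2.png',(240,160,420,300),4)
move([.5247,.125,.0275],[180,0,173.9])"
```

```text
shift [0.0009, 0.0019, 0.0318] turn [-0.0, -0.0, -0.5]
```

View pics/s2.png

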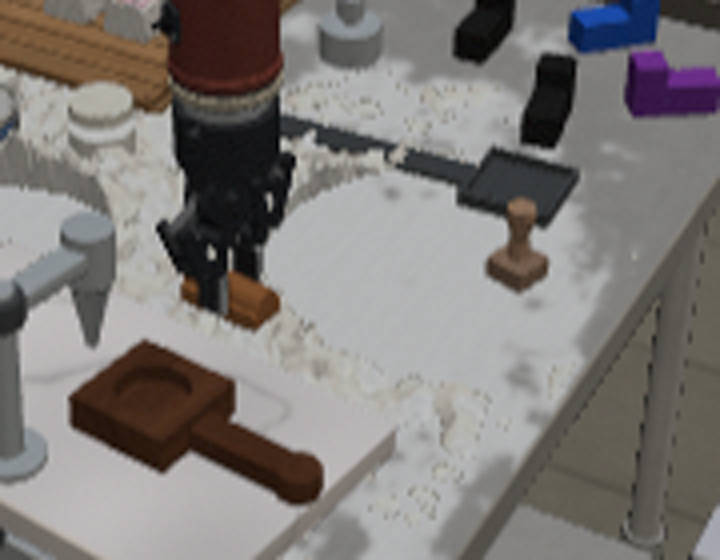

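arm_command:
  series:
    - [0.2,[0.001,0.002,0.02],[0,0,-0.5]]
    - [0.2,[0.001,0.002,0.032],[0,0,-0.5]]
    - [0.2,[0.001,0.002,0.033],[0,0,-0.5]]
    - [0.2,[0.001,0.002,0.033],[0,0,-0.5]]
    - [0.55,[0.001,0.002,0.032],[0,0,-0.5]]
    - [0.55,[0.001,0.002,0.03],[0,0,-0.5]]
    - [0.55,[0.001,0.002,0.0],[0,0,-0.5]]
    - [0.55,[0.001,0.002,-0.04],[0,0,-0.5]]

```text
time_s: 4.27
tool_pos: [0.5215, 0.1247, 0.0963]
ee_rot: [-179.9, -0.5, 174.0]
contact_force: [0.2, -0.3, 0.2]
gripper_width: 0.0469
grasp_force: 0.0
```

Run:
```python
from h import *
o=get_obs();print(o['tool_pos'],o['gripper_width'],o['contact_force'])
# bar geometry: use t0
d=np.load('t0.npz'); w=d['w']; s=d['f'].astype(int).sum(-1)
m=np.zeros((400,640),bool); m[160:234,340:372]=1; m&=(s<270)&(w[...,2]<.03); p=w[m]
P=[]
for v in range(160,232):
    k=np.where(m[v])[0]
    if len(k)>6: P.append(w[v,k,:2].mean(0))
P=np.array(P); a,b=np.polyfit(P[:,0],P[:,1],1); r=P[:,1]-a*P[:,0]-b; k=abs(r)<.003; a,b=np.polyfit(P[k,0],P[k,1],1)
print('bar yaw',np.degrees(np.arctan(a)),'y at .52',a*.52+b, 'x range',p[:,0].min(),p[:,0].max())
m2=np.zeros((400,640),bool); m2[234:270,340:380]=1; m2&=(s<270); q=w[m2]; print('pan', q[:,0].min(), np.nanpercentile(q[:,0],[1,99]),np.nanpercentile(q[:,1],[1,99]))
```

```text
[0.52147477 0.12469555 0.09627744] 0.04693855045096136 [ 0.23397046 -0.25787168  0.23105365]
bar yaw 3.375219415057858 y at .52 -0.1582550287350274 x range 0.47217886521657043 0.7109358097180523
pan nan [0.38272696 0.4689927 ] [-0.20226106 -0.12583598]
```

arm_command:
  series:
    - [0.6,[-0.026,-0.282,0],[0,0,57]]
    - [0.6,[-0.026,-0.282,0],[0,0,57]]
    - [0.6,[-0.026,-0.282,0],[0,0,57]]
    - [0.6,[-0.026,-0.282,0],[0,0,57]]
    - [0.6,[-0.026,-0.282,0],[0,0,57]]
    - [0.6,[-0.026,-0.282,0],[0,0,57]]
    - [0.6,[-0.026,-0.282,0],[0,0,57]]
    - [0.6,[-0.026,-0.282,0],[0,0,57]]

```text
time_s: 4.93
tool_pos: [0.5217, -0.1643, 0.1003]
ee_rot: [180.0, 0.2, 116.4]
contact_force: [0.0, 0.1, -0.2]
gripper_width: 0.0512
grasp_force: 0.0
```

arm_command:
  series:
    - [0.6,[0,0,0],[0,0,57]]
    - [0.6,[0,0,0],[0,0,57]]
    - [0.6,[0,0,0],[0,0,57]]
    - [0.6,[0,0,0],[0,0,57]]
    - [0.6,[0,0,0],[0,0,57]]
    - [0.6,[0,0,0],[0,0,57]]
    - [0.6,[0,0,0],[0,0,57]]
    - [0.6,[0,0,0],[0,0,57]]

```text
time_s: 5.6
tool_pos: [0.5215, -0.1581, 0.0995]
ee_rot: [180.0, 0.0, 59.6]
contact_force: [0.4, -0.0, -0.5]
gripper_width: 0.0513
grasp_force: 0.0
```

arm_command:
  series:
    - [0.6,[0,0,0],[0,0,56.5]]
    - [0.6,[0,0,0],[0,0,56.5]]
    - [0.6,[0,0,0],[0,0,56.5]]
    - [0.6,[0,0,0],[0,0,56.5]]
    - [0.6,[0,0,0],[0,0,56.5]]
    - [0.6,[0,0,0],[0,0,56.5]]
    - [0.6,[0,0,0],[0,0,56.5]]
    - [0.6,[0,0,0],[0,0,56.5]]

```text
time_s: 6.27
tool_pos: [0.5215, -0.1581, 0.0995]
ee_rot: [180.0, -0.0, 3.1]
contact_force: [0.5, 1.1, -0.8]
gripper_width: 0.0515
grasp_force: 0.0
```

Run:
```python
from h import *
c=camera('top'); w=cloud(c);f=c['frame'].astype(int); Z=w[...,2]
m=np.zeros((400,640),bool); m[195:235,255:290]=1; m&=(f[...,0]-f[...,2]>50); p=w[m]
r=cv2.minAreaRect((p[:,:2]*1000).astype(np.float32)); print('block',len(p),r,p.mean(0))
print(get_obs()['joints'].round(1))
move([.517,-.1585,.06],[180,0,3.4])
```

```text
block 121 ((528.6315307617188, 126.78324890136719), (22.979158401489258, 57.503273010253906), 89.5032958984375) [0.52606041 0.12560917 0.02851545]
[-25.2  11.  106.7  -0.   62.3  62. ]
shift [-0.0046, 0.0002, 0.0395] turn [0.0, -0.0, -0.6]
```

arm_command:
  series:
    - [0.6,[-0.0045,0,0.04],[0,0,-0.5]]
    - [0.6,[-0.0045,0,0.068],[0,0,-0.5]]
    - [0.6,[-0.0045,0,0.074],[0,0,-0.5]]
    - [0.6,[-0.0045,0,0.074],[0,0,-0.5]]
    - [0.25,[-0.0045,0,0.074],[0,0,-0.5]]
    - [0.2,[-0.0045,0,0.074],[0,0,-0.5]]
    - [0.2,[-0.0045,0,0.074],[0,0,-0.5]]
    - [0.2,[-0.0045,0,0.074],[0,0,-0.5]]
  squeeze: 80

```text
time_s: 6.98
tool_pos: [0.5188, -0.1587, 0.0273]
ee_rot: [179.9, -0.2, 4.1]
contact_force: [-0.6, 1.3, 6.8]
gripper_width: 0.0169
grasp_force: 3.4
```

arm_command:
  series:
    - [0.2,[0,0,0],[0,0,0]]
    - [0.2,[0,0,0],[0,0,0]]
    - [0.2,[0,0,-0.01],[0,0,0]]
    - [0.2,[0,0,-0.03],[0,0,0]]
    - [0.2,[0,0,-0.06],[0,0,0]]
    - [0.2,[0,0,-0.06],[0,0,0]]

```text
time_s: 7.48
tool_pos: [0.5208, -0.1599, 0.0916]
ee_rot: [179.7, -0.5, 4.1]
contact_force: [1.3, -1.0, 1.9]
gripper_width: 0.0173
grasp_force: 0.0
```

Run:
```python
from h import *
c=camera('side'); save(c['frame'],'s3.png',(240,130,440,280),4)
print(get_obs()['wrist_torque'])
```

```text
[-0.00357618 -0.01633586  0.02453078]
```

View pics/s3.png

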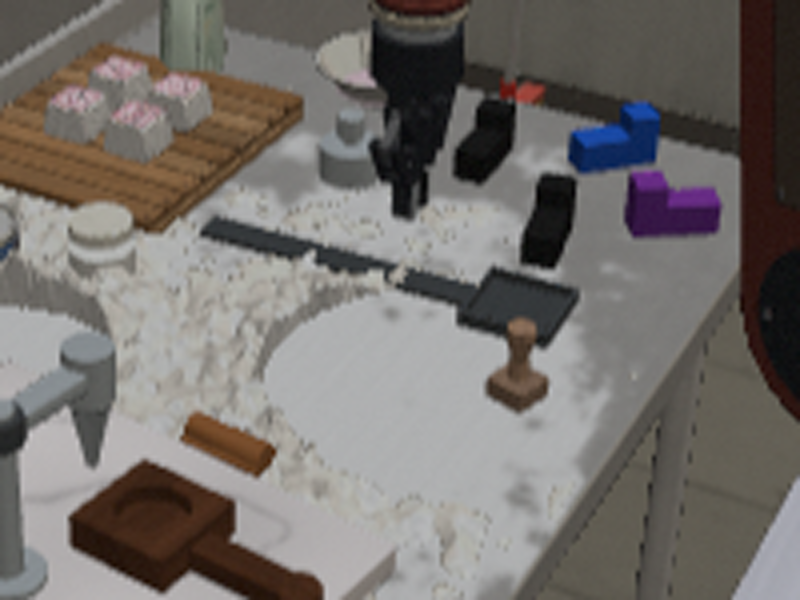

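arm_command:
  series:
    - [0.48,[-0.003,0,0],[0,0,0.5]]
    - [0.48,[-0.003,0,0],[0,0,0.5]]
    - [0.48,[-0.003,0,0.03],[0,0,0.5]]
    - [0.48,[-0.003,0,0.06],[0,0,0.5]]
    - [0.48,[-0.003,0,0.068],[0,0,0.5]]
    - [0.48,[-0.003,0,0.072],[0,0,0.5]]
    - [0.48,[-0.003,0,0.074],[0,0,0.5]]
    - [0.48,[-0.003,0,0.074],[0,0,0.5]]

```text
time_s: 8.2
tool_pos: [0.5126, -0.1579, 0.017]
ee_rot: [-179.8, 0.4, 3.6]
contact_force: [-32.0, 12.2, 71.7]
gripper_width: 0.0411
grasp_force: 36.3
```

arm_command:
  series:
    - [0.48,[0,0,-0.004],[0,0,0]]
    - [0.48,[0,0,-0.004],[0,0,0]]
    - [0.48,[0,0,-0.004],[0,0,0]]

```text
time_s: 8.45
tool_pos: [0.5142, -0.1584, 0.0173]
ee_rot: [-180.0, 0.0, 3.6]
contact_force: [-8.5, 4.1, 26.1]
gripper_width: 0.0411
grasp_force: 13.1
```

Run:
```python
from h import *
c=camera('wrist'); save(c['frame'],'w2.png',(120,100,520,400),2)
print(get_obs())
```

```text
{'time_s': 8.5, 'joints': array([-2.55193256e+01,  1.78154570e+01,  1.09082452e+02, -1.17772393e-02,
        5.31343680e+01,  6.09376140e+01]), 'joint_velocities': array([ 0.00268288, -0.02362254, -0.07322859, -0.08040764,  0.06952136,
        0.05629481]), 'joint_efforts': array([-5.20584974e-01, -3.37184572e+01, -2.55265564e+01,  9.82820755e-02,
       -3.04166056e+00,  1.08652280e-02]), 'tool_pos': array([ 0.51420077, -0.1584343 ,  0.01732376]), 'ee_rot': array([-1.79992553e+02,  3.27888031e-02,  3.55013085e+00]), 'contact_force': array([-8.15904839,  3.36212954, 27.22393102]), 'wrist_torque': array([0.64884914, 1.38548186, 0.00860685]), 'grasp_force': 13.194067133590579, 'gripper_width': 0.041054554696524546}
```

View pics/w2.png

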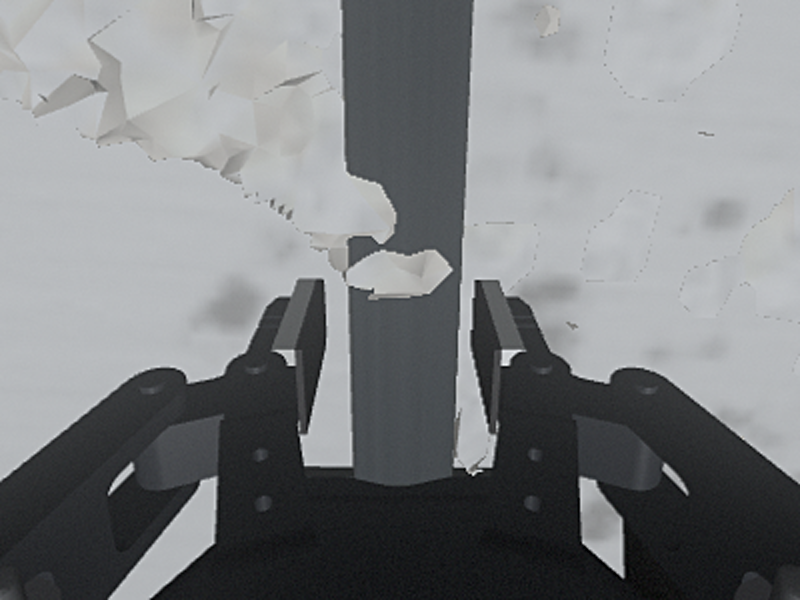

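arm_command:
  series:
    - [0.48,[0,0,-0.003],[0,0,0]]
    - [0.48,[0,0,-0.003],[0,0,0]]
    - [0.2,[0,0,-0.0035],[0,0,0]]
    - [0.2,[0,0,-0.0035],[0,0,0]]
    - [0.2,[0,0,-0.0035],[0,0,0]]
    - [0.2,[0,0,-0.0035],[0,0,0]]

```text
time_s: 9.0
tool_pos: [0.5141, -0.1586, 0.019]
ee_rot: [180.0, 0.0, 3.5]
contact_force: [-1.9, 1.1, 11.7]
gripper_width: 0.0276
grasp_force: 79.7
```

arm_command:
  series:
    - [0.2,[0,0,-0.02],[0,0,0]]
    - [0.2,[0,0,-0.06],[0,0,0]]
    - [0.2,[0,0,-0.12],[0,0,0]]
    - [0.2,[0,0,-0.12],[0,0,0]]
    - [0.2,[0,0,-0.12],[0,0,0]]

```text
time_s: 9.42
tool_pos: [0.5164, -0.1594, 0.1424]
ee_rot: [179.8, -0.4, 3.5]
contact_force: [1.1, -0.5, -4.2]
gripper_width: 0.0276
grasp_force: 80.8
```

arm_command:
  series:
    - [0.2,[0,0,0],[0,0,-40]]
    - [0.2,[0,0,0],[0,0,-40]]
    - [0.2,[0,0,0],[0,0,-40]]
    - [0.2,[0,0,0],[0,0,-40]]
    - [0.2,[0,0,0],[0,0,-40]]
    - [0.2,[0,0,0],[0,0,-40]]
    - [0.2,[0,0,0],[0,0,-40]]

```text
time_s: 10.0
tool_pos: [0.5118, -0.1573, 0.1347]
ee_rot: [-179.7, 0.1, 43.7]
contact_force: [-0.8, -0.0, -3.6]
gripper_width: 0.0275
grasp_force: 80.7
```

arm_command:
  series:
    - [0.2,[0,0,0],[0,0,-40.4]]
    - [0.2,[0,0,0],[0,0,-40.4]]
    - [0.2,[0,0,0],[0,0,-40.4]]
    - [0.2,[0,0,0],[0,0,-40.4]]
    - [0.2,[0,0,0],[0,0,-40.4]]
    - [0.2,[0,0,0],[0,0,-40.4]]
    - [0.2,[0,0,0],[0,0,-40.4]]

```text
time_s: 10.58
tool_pos: [0.5124, -0.1577, 0.1358]
ee_rot: [-179.8, -0.1, 83.9]
contact_force: [-0.7, -0.2, -3.6]
gripper_width: 0.0272
grasp_force: 80.7
```

```bash
cat >> h.py <<'E'
LIP=np.array([.530,.1747]); XD=np.array([.1063,.9943]); YD=np.array([-.9943,.1063])
def L(X,Y=0): return LIP+X*XD+Y*YD
E
python3 - <<'E'
from h import *
c=camera('side'); save(c['frame'],'s4.png',(220,90,440,280),3.5)
c=camera('top'); w=cloud(c);f=c['frame'].astype(int); s=f.sum(-1)
np.savez('t1.npz',w=w,f=c['frame'])
o=get_obs(); print(o['wrist_torque'],o['contact_force'],o['grasp_force'])
save(c['frame'],'t1.png')
# tip: farthest bar-coloured point in +y
m=(s<270)&(w[...,2]>.09)&(w[...,2]<.15)&(w[...,1]>-.15)&(w[...,1]<.15); p=w[m]
print(len(p),p[:,1].max() if len(p) else 0)
q=p[p[:,1]>p[:,1].max()-.1]; print(np.polyfit(q[:,1],q[:,0],1), np.polyfit(q[:,1],q[:,2],1)); 
t=q[q[:,1]>q[:,1].max()-.01]; print(t.mean(0))
move([*L(-.2527),.145],[180,24,83.9])
E
```

```text
[0.0203365  0.03429531 0.00458113] [ 0.04741643 -0.21348528 -4.00865919] 80.68855047225952
510 0.08205612214835029
[4.12964931 0.4957024 ] [-0.09978618  0.12731787]
[0.90846293 0.07713346 0.11827124]
shift [0.0797, -0.0186, -0.0083] turn [-0.2, -24.1, -0.2]
```

View pics/s4.png

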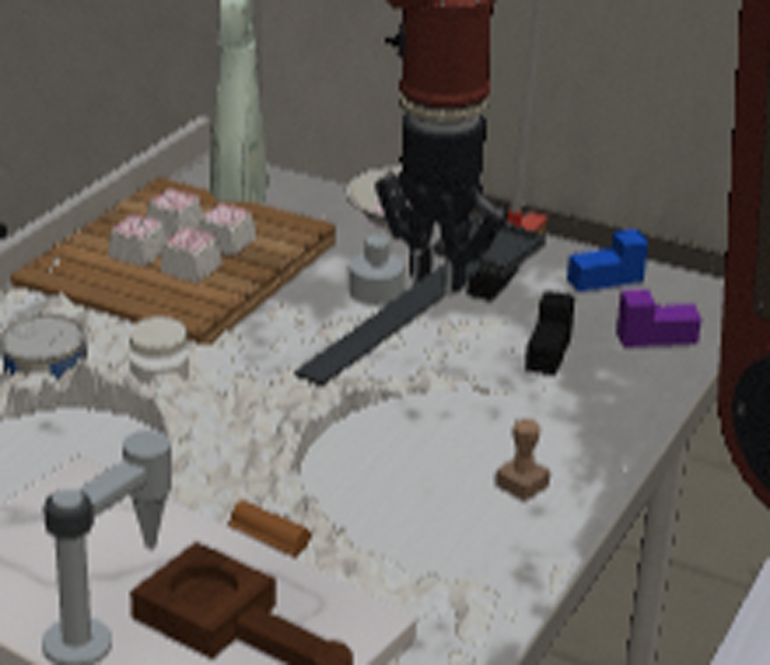

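```bash
cat > tip.py <<'E'
from h import *
c=camera('top'); w=cloud(c); s=c['frame'].astype(int).sum(-1)
def tip(zlo,zhi,ylo=-.13):
    m=(s<280)&(w[...,2]>zlo)&(w[...,2]<zhi)&(w[...,1]>ylo)&(w[...,1]<.15)&(abs(w[...,0]-.52)<.08); p=w[m]
    T=p[p[:,1]>-.09]; 
    a=np.polyfit(T[:,1],T[:,0],1); b=np.polyfit(T[:,1],T[:,2],1); t=T[T[:,1]>T[:,1].max()-.008]
    print(len(p),'yaw',90-np.degrees(np.arctan(a[0])),'pitch down',-np.degrees(np.arctan(b[0])),'tip',T[:,1].max(),t.mean(0))
E
python3 - <<'E'
import sys; sys.path.insert(0,'.')
from tip import *
tip(.08,.16); print(get_obs()['tool_pos'],get_obs()['ee_rot'])
E
```

```text
476 yaw 83.89954962979841 pitch down -0.378107730207018 tip 0.045883378810301446 [0.53437146 0.04194211 0.12729533]
[ 0.51314081 -0.15792438  0.13694913] [-1.79865363e+02 -4.98115278e-02  8.37121264e+01]
```

arm_command:
  series:
    - [0.2,[0.078,-0.0186,-0.0083],[0,-24.3,0]]
    - [0.2,[0.078,-0.0186,-0.0083],[0,-24.3,0]]
    - [0.2,[0.078,-0.0186,-0.0083],[0,-24.3,0]]
    - [0.2,[0.078,-0.0186,-0.0083],[0,-24.3,0]]
    - [0.2,[0.078,-0.0186,-0.0083],[0,-24.3,0]]
    - [0.2,[0.078,-0.0186,-0.0083],[0,-24.3,0]]
    - [0.2,[0.078,-0.0186,-0.0083],[0,-24.3,0]]

```text
time_s: 11.32
tool_pos: [0.5037, -0.0788, 0.1464]
ee_rot: [-180.0, 24.2, 83.9]
contact_force: [0.7, -0.5, -3.0]
gripper_width: 0.0272
grasp_force: 80.8
```

Run:
```python
from tip import *
from scipy.spatial.transform import Rotation as R
tip(.03,.16,-.1); o=get_obs(); print(o['tool_pos'],o['ee_rot'],(o['tool_pos'][:2]-LIP)@XD,(o['tool_pos'][:2]-LIP)@YD)
move([*L(-.2543),.145],[180,24.3,83.9])
f=c['frame'].astype(int); m=np.zeros((400,640),bool); m[195:240,250:295]=1; m&=(f[...,0]-f[...,2]>50); p=w[m]
q=(p[:,:2]-LIP); print('block lip',len(p),(q@XD).mean(),(q@XD).min(),(q@XD).max(),(q@YD).mean())
```

```text
103 yaw 79.98512893239297 pitch down 36.62557062821975 tip -0.07039419216060638 [ 0.50654551 -0.07439122  0.13281689]
[ 0.50382358 -0.07942208  0.14669396] [179.97250869  24.19356918  83.8040719 ] -0.2554561360593014 -0.0009859649239666798
shift [0.0018, -0.001, 0.0011] turn [-0.0, -0.1, -0.1]
block lip 531 nan nan nan nan
```

```bash
cat > prof.py <<'E'
from h import *
def prof(xs,yw=.008,y0=0):
    c=camera('top'); w=cloud(c); q=w[...,:2]-LIP; X=q@XD; Y=q@YD
    for x in xs:
        m=(abs(X-x)<.005)&(abs(Y-y0)<yw); print(int(x*1000),np.round(np.nanmedian(w[m][:,2])*1000,1),end=' | ')
    print()
    return c,w,X,Y
E
python3 - <<'E'
from prof import *
c,w,X,Y=prof(np.arange(-.2,.02,.01))
print(c['frame'][205:225:4,262:300:6].tolist())
E
```

```text
-200 362.3 | -190 449.2 | -180 471.2 | -169 489.6 | -159 507.3 | -149 505.2 | -139 485.4 | -129 482.4 | -119 477.8 | -109 473.4 | -99 469.0 | -89 463.8 | -79 459.7 | -69 455.3 | -59 455.0 | -49 449.7 | -39 nan | -29 nan | -19 nan | -9 nan | 0 nan | 10 nan | 
[[[93, 52, 45], [94, 51, 46], [97, 55, 47], [98, 55, 46], [101, 56, 49], [71, 37, 35], [84, 47, 38]], [[98, 54, 47], [101, 57, 50], [103, 59, 51], [103, 56, 49], [97, 51, 44], [80, 44, 40], [81, 42, 40]], [[102, 58, 50], [102, 57, 51], [103, 56, 48], [103, 52, 46], [98, 51, 45], [80, 44, 36], [74, 41, 36]], [[101, 54, 44], [101, 52, 46], [104, 56, 51], [101, 55, 49], [94, 51, 46], [84, 45, 40], [75, 42, 38]], [[97, 51, 42], [99, 52, 45], [95, 47, 40], [98, 54, 49], [89, 46, 43], [86, 46, 42], [76, 42, 42]]]
  return np.nanmean(a, axis, out=out, keepdims=keepdims)
```

```bash
sed -i 's/y0=0):/y0=0,cam="side",zmax=9):/; s/camera(.top.)/camera(cam)/; s/(abs(Y-y0)<yw)/(abs(Y-y0)<yw)\&(w[...,2]<zmax)/' prof.py
python3 - <<'E'
from prof import *
c,w,X,Y=prof(np.arange(-.2,.05,.01),.01,0,"side",.2)
save(c['frame'],'s5.png',(220,130,400,270),4)
E
```

```text
-200 105.0 | -190 101.8 | -180 97.9 | -169 93.1 | -159 89.1 | -149 84.1 | -139 77.6 | -129 75.3 | -119 71.2 | -109 67.9 | -99 63.0 | -89 57.1 | -79 50.1 | -69 18.8 | -59 25.9 | -49 27.4 | -39 22.5 | -29 16.2 | -19 nan | -9 nan | 0 47.4 | 10 49.7 | 20 49.2 | 30 50.8 | 40 nan |
  return np.nanmean(a, axis, out=out, keepdims=keepdims)
```

View pics/s5.png

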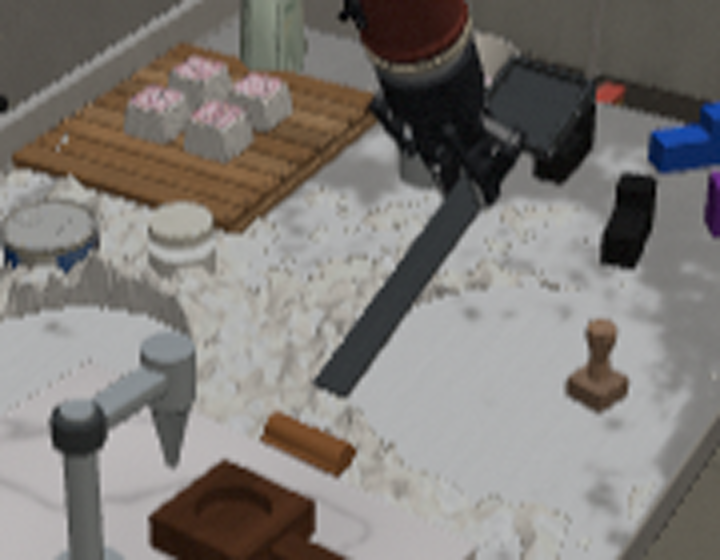

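arm_command:
  series:
    - [0.2,[0.03,-0.001,0.001],[0,0,0]]
    - [0.2,[0.05,-0.001,0.001],[0,0,0]]
    - [0.2,[0.065,-0.001,0.001],[0,0,0]]
    - [0.2,[0.075,-0.001,0.001],[0,0,0]]
    - [0.2,[0.08,-0.001,0.001],[0,0,0]]
    - [0.2,[0.08,-0.001,0.001],[0,0,0]]

```text
time_s: 11.97
tool_pos: [0.5104, -0.0066, 0.1126]
ee_rot: [-180.0, 24.3, 83.9]
contact_force: [-0.5, 0.1, -4.0]
gripper_width: 0.0274
grasp_force: 80.8
```

arm_command:
  series:
    - [0.2,[0.01,0,0],[0,0,0]]
    - [0.2,[0.02,0,0],[0,0,0]]
    - [0.2,[0.021,0,0],[0,0,0]]
    - [0.2,[0.021,0,0],[0,0,0]]
    - [0.2,[0.021,0,0],[0,0,0]]

```text
time_s: 12.38
tool_pos: [0.5124, 0.0124, 0.1042]
ee_rot: [-180.0, 24.3, 84.0]
contact_force: [0.8, 0.5, -3.9]
gripper_width: 0.0272
grasp_force: 80.8
```

Run:
```python
from prof import *
c,w,X,Y=prof(np.arange(-.2,.05,.01),.01,0,"side",.2)
o=get_obs(); q=o['tool_pos'][:2]-LIP; print(q@XD,q@YD,o['tool_pos'],o['ee_rot'],o['contact_force'])
```

```text
-200 -0.6 | -190 -0.7 | -180 -1.4 | -169 1.0 | -159 87.2 | -149 83.6 | -139 76.5 | -129 76.7 | -119 70.6 | -109 66.5 | -99 62.5 | -89 56.9 | -79 52.7 | -69 48.6 | -59 44.2 | -49 39.5 | -39 35.7 | -29 31.9 | -19 27.0 | -9 nan | 0 47.8 | 10 49.1 | 20 50.8 | 30 50.5 | 40 nan | 
-0.16333232211921686 0.00016555926469106683 [0.51247197 0.01230526 0.1043426 ] [179.99599533  24.31354289  83.9438781 ] [-0.1545619   0.31968722 -3.66708293]
  return np.nanmean(a, axis, out=out, keepdims=keepdims)
```

Run:
```python
from h import *
move([*L(-.1734),.0878],[180,17.2,83.9])
```

```text
shift [-0.0024, 0.0002, 0.0192] turn [0.0, 7.1, 0.0]
```

arm_command:
  series:
    - [0.2,[-0.0008,0,0.0064],[0,2.4,0]]
    - [0.2,[-0.0016,0,0.0128],[0,4.8,0]]
    - [0.2,[-0.0024,0,0.0192],[0,7.1,0]]
    - [0.2,[-0.0024,0,0.0192],[0,7.1,0]]
    - [0.2,[-0.0024,0,0.0192],[0,7.1,0]]

```text
time_s: 12.85
tool_pos: [0.5111, 0.0015, 0.088]
ee_rot: [-180.0, 17.3, 83.8]
contact_force: [-1.0, 0.5, -3.4]
gripper_width: 0.0269
grasp_force: 80.8
```

arm_command:
  series:
    - [0.2,[0,0,0.001],[0,0,0]]
    - [0.2,[0,0,0.001],[0,0,0]]
    - [0.45,[0,0,0.001],[0,0,0]]
    - [0.55,[0,0,0.001],[0,0,0]]
    - [0.55,[0,0,-0.005],[0,0,0]]
    - [0.55,[0,0,-0.04],[0,0,0]]
    - [0.55,[0,0,-0.08],[0,0,0]]
    - [0.55,[0,0,-0.12],[0,0,0]]

```text
time_s: 13.52
tool_pos: [0.5145, 0.0381, 0.2038]
ee_rot: [-179.9, 17.2, 84.0]
contact_force: [0.7, 0.2, 0.3]
gripper_width: 0.0468
grasp_force: 0.0
```

Run:
```python
from prof import *
c,w,X,Y=prof(np.arange(-.33,.05,.02),.01,0,"side",.15)
d=np.load('t0.npz'); 
move([.653,-.298,.16],[180,0,60])
print(get_obs()['joints'].round(1))
```

```text
-330 -1.6 | -310 -2.1 | -290 98.6 | -269 93.1 | -249 86.1 | -229 84.7 | -209 79.5 | -189 73.6 | -169 67.0 | -149 62.4 | -129 57.1 | -109 54.2 | -89 48.3 | -69 41.6 | -49 36.1 | -29 31.2 | -9 nan | 10 49.9 | 30 51.4 | 
shift [-0.292, 0.1674, 0.1476] turn [4.3, 16.7, 23.7]
[  5.8   3.7 103.  -17.3  76.8  16.4]
  return np.nanmean(a, axis, out=out, keepdims=keepdims)
```

Run:
```python
from h import *
move([.653,-.298,.16],[180,0,84])
```

```text
shift [-0.292, 0.1674, 0.1476] turn [0.7, 17.1, -0.1]
```

arm_command:
  series:
    - [0.6,[-0.292,0.1674,0.1476],[0.7,17.1,0]]
    - [0.6,[-0.292,0.1674,0.1476],[0.7,17.1,0]]
    - [0.6,[-0.292,0.1674,0.1476],[0.7,17.1,0]]
    - [0.6,[-0.292,0.1674,0.1476],[0.7,17.1,0]]
    - [0.6,[-0.292,0.1674,0.1476],[0.7,17.1,0]]
    - [0.6,[-0.292,0.1674,0.1476],[0.7,17.1,0]]
    - [0.6,[-0.292,0.1674,0.1476],[0.7,17.1,0]]
    - [0.6,[-0.292,0.1674,0.1476],[0.7,17.1,0]]

```text
time_s: 14.23
tool_pos: [0.6359, -0.2714, 0.1531]
ee_rot: [-179.4, 0.1, 83.8]
contact_force: [0.2, 0.1, 0.4]
gripper_width: 0.0512
grasp_force: 0.0
```

Run:
```python
from h import *
c=camera('wrist'); w=cloud(c); Z=w[...,2]
m=(abs(w[...,0]-.653)<.03)&(abs(w[...,1]+.298)<.03)&(Z>.058)&(Z<.075); p=w[m]; print(len(p),p.mean(0),p.min(0),p.max(0))
move([.653,-.298,.10],[180,0,84])
```

```text
723 [ 0.65350477 -0.29804298  0.06460518] [ 0.6409198  -0.3120794   0.05801317] [ 0.66634172 -0.28678099  0.06702853]
shift [-0.0171, 0.0193, 0.0501] turn [-0.7, 0.3, -0.4]
```

arm_command:
  series:
    - [0.6,[-0.0175,0.0197,0.03],[-0.7,0.3,0]]
    - [0.6,[-0.0175,0.0197,0.03],[-0.7,0.3,0]]
    - [0.6,[-0.0175,0.0197,0.06],[-0.7,0.3,0]]
    - [0.6,[-0.0175,0.0197,0.085],[-0.7,0.3,0]]
    - [0.6,[-0.0175,0.0197,0.093],[-0.7,0.3,0]]
    - [0.6,[-0.0175,0.0197,0.093],[-0.7,0.3,0]]
    - [0.1,[-0.0175,0.0197,0.093],[-0.7,0.3,0]]
    - [0.1,[-0.0175,0.0197,0.093],[-0.7,0.3,0]]
  squeeze: 80

```text
time_s: 14.95
tool_pos: [0.6532, -0.2893, 0.0624]
ee_rot: [179.8, -0.1, 83.9]
contact_force: [2.4, 0.2, 1.1]
gripper_width: 0.0277
grasp_force: 2.9
```

arm_command:
  series:
    - [0.1,[0,0,0],[0,0,0]]
    - [0.1,[0,0,0],[0,0,0]]
    - [0.1,[0,0,0],[0,0,0]]
    - [0.1,[0,0,-0.02],[0,0,0]]
    - [0.1,[0,0,-0.06],[0,0,0]]
    - [0.1,[0,0,-0.1],[0,0,0]]
    - [0.1,[0,0,-0.15],[0,0,0]]
    - [0.1,[0,0,-0.15],[0,0,0]]

```text
time_s: 15.62
tool_pos: [0.6539, -0.291, 0.2176]
ee_rot: [179.5, 0.1, 83.8]
contact_force: [2.5, -1.2, -4.6]
gripper_width: 0.0231
grasp_force: 80.7
```

Run:
```python
from prof import *
c,w,X,Y=prof(np.arange(-.36,-.2,.01),.008,0,"top",.15)
Z=w[...,2]; 
s=c['frame'].astype(int).sum(-1)
m=(Z>.06)&(Z<.13)&(X<-.22)&(X>-.36)&(abs(Y)<.07); p=np.c_[X[m],Y[m]]*1000
print('pan',m.sum(),np.percentile(p,[1,99],axis=0),cv2.minAreaRect(p.astype(np.float32)))
o=get_obs();print(o['tool_pos'],o['contact_force'])
```

```text
-360 4.3 | -350 5.3 | -339 0.8 | -329 1.5 | -319 -0.8 | -309 110.5 | -299 104.7 | -289 103.0 | -279 99.6 | -269 97.6 | -259 93.9 | -249 91.0 | -239 88.3 | -229 90.8 | -219 86.7 | -209 85.6 | 
pan 759 [[-307.1972951   -39.20312338]
 [-222.29887649   38.93944658]] ((-264.259521484375, -0.038494110107421875), (88.24505615234375, 79.91474914550781), 0.17092978954315186)
[ 0.65401826 -0.29101912  0.21644143] [ 1.3710148  -0.70810468 -6.33225479]
```

Run:
```python
from h import *
o=get_obs();print(o['tool_pos'],o['contact_force'],o['grasp_force'])
move([*L(-.262),.21],[180,0,83.9])
```

```text
[ 0.65401826 -0.29101912  0.21644143] [ 1.3710148  -0.70810468 -6.33225479] 80.69376826286316
shift [0.1877, -0.1731, 0.0046] turn [0.5, 0.1, -0.1]
```

arm_command:
  series:
    - [0.1,[0.1877,-0.1731,0],[0.5,0,0]]
    - [0.1,[0.1877,-0.1731,0],[0.5,0,0]]
    - [0.1,[0.1877,-0.1731,0],[0.5,0,0]]
    - [0.1,[0.1877,-0.1731,0],[0.5,0,0]]
    - [0.1,[0.1877,-0.1731,0],[0.5,0,0]]
    - [0.1,[0.1877,-0.1731,0],[0.5,0,0]]
    - [0.1,[0.1877,-0.1731,0],[0.5,0,0]]
    - [0.1,[0.1877,-0.1731,0],[0.5,0,0]]

```text
time_s: 16.33
tool_pos: [0.4953, -0.0809, 0.2055]
ee_rot: [-179.0, -0.3, 84.0]
contact_force: [1.4, -0.5, -8.2]
gripper_width: 0.0225
grasp_force: 79.6
```

arm_command:
  series:
    - [0.1,[0,0,0],[0,0,0]]
    - [0.1,[0,0,0],[0,0,0]]
    - [0.1,[0,0,0],[0,0,0]]
    - [0.1,[0,0,0],[0,0,0]]

```text
time_s: 16.67
tool_pos: [0.4999, -0.0849, 0.2095]
ee_rot: [-179.5, -0.2, 83.8]
contact_force: [-0.3, 0.1, -8.5]
gripper_width: 0.0223
grasp_force: 79.5
```

Run:
```python
from h import *
o=get_obs();q=o['tool_pos'][:2]-LIP;print(q@XD,q@YD,o['tool_pos'],o['contact_force'],o['grasp_force'])
c=camera('side'); w=cloud(c); q=w[...,:2]-LIP; X=q@XD;Y=q@YD;Z=w[...,2]
s=c['frame'].astype(int)
for lo,hi in ((.15,.185),(.16,.18),(.195,.215)):
    m=(Z>lo)&(Z<hi)&(abs(X+.27)<.05)&(abs(Y)<.05)&(s.sum(-1)>250); print(lo,m.sum(),np.percentile(X[m],[2,98]),np.percentile(Y[m],[2,98]))
save(c['frame'],'s6.png',(230,100,400,240),4)
```

```text
-0.26134461100211087 0.0022962587749879894 [ 0.49993386 -0.08492846  0.20954279] [-0.31557841  0.06521124 -8.53020576] 79.52406406402588
0.15 179 [-0.28947072 -0.242302  ] [-0.01872528  0.0335467 ]
0.16 103 [-0.28920016 -0.24409902] [-0.01758555  0.03321738]
0.195 10 [-0.27721822 -0.25111435] [-0.01188493  0.00463001]
```

View pics/s6.png

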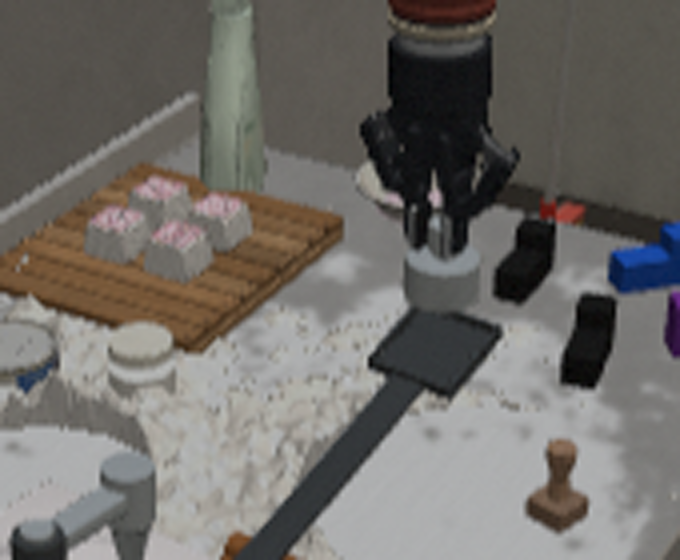

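arm_command:
  series:
    - [0.1,[0.001,0.002,0.02],[0,0,0]]
    - [0.1,[0.001,0.002,0.035],[0,0,0]]
    - [0.1,[0.001,0.002,0.042],[0,0,0]]
    - [0.1,[0.001,0.002,0.048],[0,0,0]]
    - [0.1,[0.001,0.002,0.054],[0,0,0]]
    - [0.1,[0.0005,0.002,0.06],[0,0,0]]
    - [0.1,[0,0.002,0.066],[0,0,0]]
    - [0.1,[0,0.002,0.072],[0,0,0]]

```text
time_s: 17.38
tool_pos: [0.5017, -0.0845, 0.1383]
ee_rot: [-179.6, -0.2, 83.8]
contact_force: [0.6, -0.7, -7.4]
gripper_width: 0.0223
grasp_force: 80.2
```

Run:
```python
from prof import *
o=get_obs();print(o['tool_pos'],o['contact_force'],o['grasp_force'],o['wrist_torque'])
c,w,X,Y=prof(np.arange(-.33,.05,.02),.01,0,"side",.2)
```

```text
[ 0.50168802 -0.08445365  0.13833962] [ 0.55916479 -0.72229604 -7.37208505] 80.16382813453674 [-0.13217638  0.05209957  0.03394166]
-330 -2.1 | -310 -2.3 | -290 -1.9 | -269 107.6 | -249 106.6 | -229 65.2 | -209 0.7 | -189 55.6 | -169 54.1 | -149 1.0 | -129 45.3 | -109 46.7 | -89 43.4 | -69 39.8 | -49 35.7 | -29 33.6 | -9 nan | 10 54.7 | 30 55.1 |
  return np.nanmean(a, axis, out=out, keepdims=keepdims)
```

arm_command:
  series:
    - [0.1,[-0.0005,0,0.006],[0,0,0]]
    - [0.1,[-0.001,0,0.012],[0,0,0]]
    - [0.1,[-0.0015,0,0.018],[0,0,0]]
    - [0.1,[-0.002,0,0.024],[0,0,0]]
    - [0.1,[-0.0025,0,0.03],[0,0,0]]
    - [0.1,[-0.003,0,0.036],[0,0,0]]
    - [0.1,[-0.0035,0,0.042],[0,0,0]]
    - [0.1,[-0.004,0,0.048],[0,0,0]]

```text
time_s: 18.1
tool_pos: [0.5007, -0.0879, 0.09]
ee_rot: [-179.6, -0.2, 83.8]
contact_force: [0.4, -0.4, -4.6]
gripper_width: 0.0222
grasp_force: 79.7
```

arm_command:
  series:
    - [0.1,[0,0,0.004],[0,0,0]]
    - [0.1,[0,0,0.008],[0,0,0]]
    - [0.1,[0,0,0.011],[0,0,0]]
    - [0.1,[0,0,0.011],[0,0,0]]
    - [0.1,[0,0,0.011],[0,0,0]]

```text
time_s: 18.52
tool_pos: [0.5004, -0.0878, 0.0792]
ee_rot: [-179.5, -0.2, 83.8]
contact_force: [0.8, -0.1, -4.6]
gripper_width: 0.0222
grasp_force: 79.9
```

Run:
```python
from prof import *
o=get_obs();print(o['tool_pos'],o['contact_force'],o['grasp_force'],o['wrist_torque'])
c,w,X,Y=prof(np.arange(-.33,.05,.02),.01,0,"side",.2)
```

```text
[ 0.50039765 -0.08775637  0.07923516] [ 0.81698755 -0.05603995 -4.59974738] 79.9391520023346 [ 0.15563352 -0.11101454  0.02187496]
-330 -620.7 | -310 -620.1 | -290 -617.1 | -269 76.6 | -249 128.1 | -229 187.4 | -209 19.6 | -189 10.7 | -169 0.5 | -149 23.5 | -129 28.2 | -109 31.0 | -89 33.2 | -69 34.3 | -49 36.1 | -29 38.1 | -9 nan | 10 68.7 | 30 68.4 |
  return np.nanmean(a, axis, out=out, keepdims=keepdims)
```

arm_command:
  series:
    - [0.1,[0,0,0.003],[0,0,0]]
    - [0.1,[0,0,0.006],[0,0,0]]
    - [0.1,[0,0,0.008],[0,0,0]]
    - [0.1,[0,0,0.008],[0,0,0]]

```text
time_s: 18.9
tool_pos: [0.5013, -0.0894, 0.0736]
ee_rot: [-179.6, -0.0, 83.9]
contact_force: [-5.6, -3.9, 12.4]
gripper_width: 0.0226
grasp_force: 82.2
```

arm_command:
  series:
    - [0.1,[0,0,0.001],[0,0,0]]
    - [0.1,[0,0,0.002],[0,0,0]]
    - [0.1,[0,0,0.003],[0,0,0]]
    - [0.1,[0,0,0.003],[0,0,0]]

```text
time_s: 19.23
tool_pos: [0.5036, -0.0899, 0.0723]
ee_rot: [-179.9, -0.0, 83.8]
contact_force: [-3.9, -1.9, 17.9]
gripper_width: 0.0223
grasp_force: 76.4
```

Pan is on the table. Release and rise.

arm_command:
  series:
    - [0.1,[0,0,-0.003],[0,0,0]]
    - [0.1,[0,0,-0.003],[0,0,0]]
    - [0.6,[0,0,-0.003],[0,0,0]]
    - [0.6,[0,0,-0.003],[0,0,0]]
    - [0.6,[0,0,-0.003],[0,0,0]]
    - [0.6,[0,0,-0.03],[0,0,0]]
    - [0.6,[0,0,-0.08],[0,0,0]]
    - [0.6,[0,0,-0.12],[0,0,0]]

```text
time_s: 19.9
tool_pos: [0.4988, -0.0875, 0.1803]
ee_rot: [-179.1, -0.3, 83.8]
contact_force: [2.1, -0.0, 0.4]
gripper_width: 0.0512
grasp_force: 0.0
```

Run:
```python
from prof import *
o=get_obs();print(o['tool_pos'],o['contact_force'])
c,w,X,Y=prof(np.arange(-.33,.05,.02),.01,0,"side",.12)
# stand tilt
Z=w[...,2]; s=c['frame'].astype(int).sum(-1)
m=(X>.01)&(X<.2)&(abs(Y)<.15)&(Z>.03)&(Z<.09)&(s>380); A=np.c_[X[m],Y[m],np.ones(m.sum())]; co=np.linalg.lstsq(A,Z[m],rcond=None)[0]; print('tilt',-co[0],co)
m=(abs(X+.275)<.05)&(abs(Y)<.05)&(Z>.05)&(Z<.09); print('knob',m.sum(),X[m].mean(),Y[m].mean(),Z[m].max())
move([.553,-.402,.14],[180,0,94])
```

```text
[ 0.49881714 -0.08746916  0.18026482] [ 2.07576155 -0.03989286  0.35819224]
-330 -621.3 | -310 -620.2 | -290 70.5 | -269 59.3 | -249 33.5 | -229 15.7 | -209 17.5 | -189 19.3 | -169 21.8 | -149 23.8 | -129 26.9 | -109 30.0 | -89 33.0 | -69 34.5 | -49 35.8 | -29 39.3 | -9 nan | 10 70.6 | 30 70.4 | 
tilt 0.05955413636445662 [-0.05955414  0.00058729  0.07116419]
knob 64 -0.2758563676840443 0.0039814815261277415 0.07830128476311204
shift [-0.3058, 0.0817, 0.0506] turn [0.0, -0.1, -10.1]
  return np.nanmean(a, axis, out=out, keepdims=keepdims)
```

arm_command:
  series:
    - [0.6,[-0.3058,0.0817,0.04],[0,0,-10.1]]
    - [0.6,[-0.3058,0.0817,0.04],[0,0,-10.1]]
    - [0.6,[-0.3058,0.0817,0.04],[0,0,-10.1]]
    - [0.6,[-0.3058,0.0817,0.04],[0,0,-10.1]]
    - [0.6,[-0.3058,0.0817,0.04],[0,0,-10.1]]
    - [0.6,[-0.3058,0.0817,0.04],[0,0,-10.1]]
    - [0.6,[-0.3058,0.0817,0.04],[0,0,-10.1]]
    - [0.6,[-0.3058,0.0817,0.04],[0,0,-10.1]]

```text
time_s: 20.62
tool_pos: [0.5482, -0.4039, 0.1378]
ee_rot: [-179.5, -0.3, 93.9]
contact_force: [0.1, 0.1, 0.2]
gripper_width: 0.0515
grasp_force: 0.0
```

arm_command:
  series:
    - [0.6,[0,0,0],[0,0,0]]
    - [0.6,[0,0,0],[0,0,0]]
    - [0.6,[0,0,0],[0,0,0]]

```text
time_s: 20.87
tool_pos: [0.5485, -0.4, 0.1384]
ee_rot: [-179.5, -0.4, 93.9]
contact_force: [0.4, 0.7, 0.7]
gripper_width: 0.051
grasp_force: 0.0
```

```bash
cat > foot.py <<'E'
from h import *
def foot(x,y,cam='wrist'):
    c=camera(cam); w=cloud(c); Z=w[...,2]; s=c['frame'].astype(int).sum(-1)
    D=np.hypot(w[...,0]-x,w[...,1]-y)
    m=(D<.035)&(Z>.048)&(Z<.062)&(s<260); p=w[m]; r=cv2.minAreaRect((p[:,:2]*1000).astype(np.float32)); print('post',m.sum(),np.round(r,1) if 0 else r,p.mean(0))
    m=(D<.09)&(Z>.029)&(Z<.038)&(s<260); p=w[m]; 
    if m.sum()>9: print('ledge',m.sum(),cv2.minAreaRect((p[:,:2]*1000).astype(np.float32)),p.mean(0))
E
python3 - <<'E'
from foot import *
foot(.553,-.402); move([.553,-.402,.04],[180,0,94])
E
```

```text
post 1336 ((553.6854248046875, -405.9092712402344), (30.951120376586914, 28.739023208618164), 3.6927666664123535) [ 0.55336175 -0.4048739   0.05304902]
ledge 2347 ((526.9002075195312, -389.9326477050781), (119.53271484375, 57.09678649902344), 42.30986785888672) [ 0.55020962 -0.36730891  0.03319973]
shift [-0.0034, 0.0049, 0.0989] turn [-0.5, -0.4, -0.0]
```

arm_command:
  series:
    - [0.6,[-0.006,0.0048,0.03],[-0.5,-0.4,0]]
    - [0.6,[-0.006,0.0048,0.06],[-0.5,-0.4,0]]
    - [0.6,[-0.006,0.0048,0.09],[-0.5,-0.4,0]]
    - [0.6,[-0.006,0.0048,0.098],[-0.5,-0.4,0]]
    - [0.6,[-0.006,0.0048,0.098],[-0.5,-0.4,0]]
    - [0.1,[-0.006,0.0048,0.098],[-0.5,-0.4,0]]
    - [0.1,[-0.006,0.0048,0.098],[-0.5,-0.4,0]]
    - [0.1,[-0.006,0.0048,0.098],[-0.5,-0.4,0]]
  squeeze: 40

```text
time_s: 21.58
tool_pos: [0.555, -0.407, 0.0446]
ee_rot: [179.8, 0.3, 94.0]
contact_force: [0.6, -0.2, -0.7]
gripper_width: 0.0312
grasp_force: 43.8
```

arm_command:
  series:
    - [0.1,[0,0,0],[0,0,0]]
    - [0.1,[0,0,0],[0,0,0]]

```text
time_s: 21.75
tool_pos: [0.5547, -0.407, 0.0442]
ee_rot: [179.8, 0.3, 93.9]
contact_force: [-0.3, 1.8, 6.5]
gripper_width: 0.0314
grasp_force: 44.6
```

Run:
```python
from h import *
o=get_obs();print(o['tool_pos'],o['contact_force'],o['grasp_force'],o['gripper_width'])
move([*L(-.135,-.105),.14],[180,0,83.9])
```

```text
[ 0.55471381 -0.40704331  0.04417417] [-0.30647003  1.84425566  6.46051961] 44.59386885166168 0.03136833507891911
shift [0.4304, 0.0954, -0.0975] turn [0.2, 0.2, 10.0]
```

arm_command:
  series:
    - [0.1,[0,0,-0.04],[0,0,0]]
    - [0.1,[0,0,-0.08],[0,0,0]]
    - [0.1,[0.43,0.0954,-0.0975],[0.2,0.2,10]]
    - [0.1,[0.43,0.0954,-0.0975],[0.2,0.2,10]]
    - [0.1,[0.43,0.0954,-0.0975],[0.2,0.2,10]]
    - [0.1,[0.43,0.0954,-0.0975],[0.2,0.2,10]]
    - [0.1,[0.43,0.0954,-0.0975],[0.2,0.2,10]]
    - [0.1,[0.43,0.0954,-0.0975],[0.2,0.2,10]]

```text
time_s: 22.42
tool_pos: [0.5906, -0.1572, 0.1318]
ee_rot: [-179.9, -0.1, 83.9]
contact_force: [0.4, -0.5, -1.4]
gripper_width: 0.0311
grasp_force: 43.9
```

Run:
```python
from h import *
move([*L(-.135,-.105),.14],[180,0,83.9])
```

```text
shift [0.1885, 0.0094, -0.008] turn [-0.1, -0.1, 0.0]
```

arm_command:
  series:
    - [0.1,[0.1885,0.0094,0],[0,0,0]]
    - [0.1,[0.1885,0.0094,0],[0,0,0]]
    - [0.1,[0.1885,0.0094,0],[0,0,0]]
    - [0.1,[0.1885,0.0094,0],[0,0,0]]
    - [0.1,[0.1885,0.0094,0.04],[0,0,0]]
    - [0.1,[0.1885,0.0094,0.07],[0,0,0]]
    - [0.1,[0.1885,0.0094,0.084],[0,0,0]]
    - [0.1,[0.1885,0.0094,0.084],[0,0,0]]

```text
time_s: 23.08
tool_pos: [0.6178, 0.0284, 0.0449]
ee_rot: [-179.6, -0.1, 84.0]
contact_force: [0.3, 0.1, -1.3]
gripper_width: 0.0313
grasp_force: 45.8
```

Run:
```python
from h import *
o=get_obs();print(o['tool_pos'],o['contact_force'])
move([*L(-.0265,-.105),.047],[180,0,83.9])
```

```text
[0.61778277 0.02843569 0.04492911] [ 0.33237898  0.07872769 -1.25785161]
shift [0.1096, 0.0023, -0.0019] turn [-0.4, -0.1, 0.1]
```

arm_command:
  series:
    - [0.1,[0.03,0.001,-0.002],[0,0,0]]
    - [0.1,[0.055,0.002,-0.002],[0,0,0]]
    - [0.1,[0.075,0.002,-0.002],[0,0,0]]
    - [0.1,[0.09,0.002,-0.002],[0,0,0]]
    - [0.1,[0.102,0.002,-0.002],[0,0,0]]
    - [0.1,[0.109,0.002,-0.002],[0,0,0]]
    - [0.1,[0.109,0.002,-0.001],[0,0,0]]
    - [0.1,[0.109,0.002,0.001],[0,0,0]]

```text
time_s: 23.75
tool_pos: [0.6335, 0.1354, 0.0467]
ee_rot: [-179.9, -0.1, 83.9]
contact_force: [-0.3, 0.1, -1.2]
gripper_width: 0.0313
grasp_force: 45.7
```

Run:
```python
from h import *
o=get_obs();q=o['tool_pos'][:2]-LIP;print(q@XD,q@YD,o['tool_pos'],o['contact_force'])
```

```text
-0.02805817405575725 -0.10704342316254506 [0.63345771 0.13542038 0.04672389] [-0.28621375  0.12987847 -1.15476253]
```

arm_command:
  series:
    - [0.1,[0,0,0.002],[0,0,0]]
    - [0.1,[0,0,0.003],[0,0,0]]
    - [0.1,[0,0,0.003],[0,0,0]]
    - [0.6,[0,0,0.001],[0,0,0]]
    - [0.6,[0,0,0.001],[0,0,0]]
    - [0.6,[0,0,0],[0,0,0]]
    - [0.6,[0,0,-0.04],[0,0,0]]
    - [0.6,[0,0,-0.08],[0,0,0]]

```text
time_s: 24.42
tool_pos: [0.6305, 0.1354, 0.1238]
ee_rot: [-179.4, 0.0, 83.9]
contact_force: [1.3, 0.5, 0.6]
gripper_width: 0.0515
grasp_force: 0.0
```

arm_command:
  series:
    - [0.6,[-0.05,0,-0.03],[0,0,0]]
    - [0.6,[-0.05,0,-0.03],[0,0,0]]
    - [0.6,[-0.05,0,-0.03],[0,0,0]]

```text
time_s: 24.67
tool_pos: [0.6302, 0.0831, 0.1603]
ee_rot: [179.8, -0.1, 83.8]
contact_force: [0.6, -0.0, -0.7]
gripper_width: 0.0511
grasp_force: 0.0
```

Run:
```python
from foot import *
c=camera('side'); w=cloud(c); p=w[...,:2]-LIP; X=p@XD; Y=p@YD; s=c['frame'].astype(int).sum(-1); Z=w[...,2]
m=(abs(Y+.107)<.04)&(X>-.1)&(X<.0)&(s<260)&(Z>.045)&(Z<.06); print('foot1 post top',m.sum(),X[m].min(),X[m].max(),Y[m].min(),Y[m].max())
move([.446,-.297,.14],[180,0,101.5])
```

```text
foot1 post top 40 -0.044936660514730616 -0.020474400035964575 -0.12045273894668895 -0.08672329815796315
shift [-0.3992, -0.1405, 0.0172] turn [0.0, -0.1, -17.7]
```

arm_command:
  series:
    - [0.6,[-0.3992,-0.1405,0.01],[0,0,-17.7]]
    - [0.6,[-0.3992,-0.1405,0.01],[0,0,-17.7]]
    - [0.6,[-0.3992,-0.1405,0.01],[0,0,-17.7]]
    - [0.6,[-0.3992,-0.1405,0.01],[0,0,-17.7]]
    - [0.6,[-0.3992,-0.1405,0.01],[0,0,-17.7]]
    - [0.6,[-0.3992,-0.1405,0.01],[0,0,-17.7]]
    - [0.6,[-0.3992,-0.1405,0.01],[0,0,-17.7]]
    - [0.6,[-0.3992,-0.1405,0.01],[0,0,-17.7]]

```text
time_s: 25.38
tool_pos: [0.484, -0.213, 0.1464]
ee_rot: [-179.8, -0.3, 101.7]
contact_force: [0.0, 0.2, -0.2]
gripper_width: 0.0513
grasp_force: 0.0
```

Run:
```python
from foot import *
move([.446,-.297,.14],[180,0,101.5])
```

```text
shift [-0.0746, -0.0542, 0.0062] turn [-0.2, -0.3, 0.2]
```

arm_command:
  series:
    - [0.6,[-0.0746,-0.0542,0.006],[0,0,0]]
    - [0.6,[-0.0746,-0.0542,0.006],[0,0,0]]
    - [0.6,[-0.0746,-0.0542,0.006],[0,0,0]]
    - [0.6,[-0.0746,-0.0542,0.006],[0,0,0]]
    - [0.6,[-0.0746,-0.0542,0.006],[0,0,0]]
    - [0.6,[-0.0746,-0.0542,0.006],[0,0,0]]

```text
time_s: 25.88
tool_pos: [0.4481, -0.2951, 0.1414]
ee_rot: [-179.9, -0.2, 101.7]
contact_force: [0.4, 0.2, 0.5]
gripper_width: 0.0515
grasp_force: 0.0
```

Run:
```python
from foot import *
foot(.446,-.297); move([.446,-.297,.0445],[180,0,101.5])
```

```text
post 1318 ((445.3021240234375, -300.0010681152344), (31.151042938232422, 29.605669021606445), 11.415757179260254) [ 0.44486457 -0.29886419  0.05302739]
ledge 2440 ((420.50372314453125, -293.3932189941406), (127.18313598632812, 56.33612060546875), 59.899269104003906) [ 0.43344366 -0.26655346  0.03327282]
shift [-0.0018, -0.0025, 0.0972] turn [-0.1, -0.2, 0.2]
```

arm_command:
  series:
    - [0.6,[-0.0046,-0.0038,0.03],[0,0,0]]
    - [0.6,[-0.0046,-0.0038,0.06],[0,0,0]]
    - [0.6,[-0.0046,-0.0038,0.09],[0,0,0]]
    - [0.6,[-0.0046,-0.0038,0.097],[0,0,0]]
    - [0.6,[-0.0046,-0.0038,0.097],[0,0,0]]
    - [0.1,[-0.0046,-0.0038,0.097],[0,0,0]]
    - [0.1,[-0.0046,-0.0038,0.097],[0,0,0]]
    - [0.1,[-0.0046,-0.0038,0.097],[0,0,0]]

```text
time_s: 26.6
tool_pos: [0.4463, -0.3029, 0.0476]
ee_rot: [180.0, 0.1, 101.7]
contact_force: [-0.0, -0.2, -1.4]
gripper_width: 0.031
grasp_force: 41.6
```

arm_command:
  series:
    - [0.1,[0,0,0],[0,0,0]]
    - [0.1,[0,0,0],[0,0,0]]
    - [0.1,[0,0,-0.04],[0,0,0]]
    - [0.1,[0,0,-0.08],[0,0,0]]
    - [0.1,[0,0,-0.1],[0,0,0]]

```text
time_s: 27.02
tool_pos: [0.4464, -0.3036, 0.1501]
ee_rot: [179.9, 0.1, 101.6]
contact_force: [1.2, -1.5, -0.6]
gripper_width: 0.0316
grasp_force: 41.6
```

Run:
```python
from h import *
move([*L(-.16,.105),.145],[180,0,83.9])
```

```text
shift [0.3312, 0.0295, 0.0044] turn [0.1, 0.1, 17.7]
```

arm_command:
  series:
    - [0.1,[0.361,0.0295,0],[0,0,17.7]]
    - [0.1,[0.361,0.0295,0],[0,0,17.7]]
    - [0.1,[0.361,0.0295,0],[0,0,17.7]]
    - [0.1,[0.361,0.0295,0],[0,0,17.7]]
    - [0.1,[0.361,0.0295,0],[0,0,17.7]]
    - [0.1,[0.361,0.0295,0],[0,0,17.7]]
    - [0.1,[0.361,0.0295,0],[0,0,17.7]]
    - [0.1,[0.361,0.0295,0],[0,0,17.7]]

```text
time_s: 27.68
tool_pos: [0.4041, 0.0299, 0.1466]
ee_rot: [-179.9, -0.1, 83.9]
contact_force: [1.4, 0.3, -1.2]
gripper_width: 0.0315
grasp_force: 41.7
```

Run:
```python
from h import *
move([*L(-.13,.105),.0495],[180,0,83.9])
```

```text
shift [0.0272, 0.0049, 0.0971] turn [-0.1, -0.1, -0.0]
```

arm_command:
  series:
    - [0.1,[0.027,0.005,0.01],[0,0,0]]
    - [0.1,[0.027,0.005,0.04],[0,0,0]]
    - [0.1,[0.027,0.005,0.075],[0,0,0]]
    - [0.1,[0.027,0.005,0.097],[0,0,0]]
    - [0.1,[0.027,0.005,0.097],[0,0,0]]
    - [0.1,[0.027,0.005,0.097],[0,0,0]]
    - [0.1,[0.027,0.005,0.097],[0,0,0]]

```text
time_s: 28.27
tool_pos: [0.4125, 0.0547, 0.0495]
ee_rot: [-179.9, -0.1, 83.9]
contact_force: [1.1, 0.1, 0.2]
gripper_width: 0.0315
grasp_force: 44.9
```

Run:
```python
from h import *
move([*L(-.027,.105),.0495],[180,0,83.9])
```

```text
shift [0.1048, -0.0008, 0.0001] turn [-0.1, -0.1, 0.0]
```

arm_command:
  series:
    - [0.1,[0.03,0,0],[0,0,0]]
    - [0.1,[0.055,0,0],[0,0,0]]
    - [0.1,[0.075,0,0],[0,0,0]]
    - [0.1,[0.09,0,0],[0,0,0]]
    - [0.1,[0.1,0,0],[0,0,0]]
    - [0.1,[0.104,0,0],[0,0,0]]
    - [0.1,[0.104,0,0.002],[0,0,0]]
    - [0.1,[0.104,0,0.003],[0,0,0]]

```text
time_s: 28.93
tool_pos: [0.4233, 0.1578, 0.0463]
ee_rot: [-179.9, -0.1, 83.9]
contact_force: [-0.7, -0.9, -0.7]
gripper_width: 0.0315
grasp_force: 44.9
```

Run:
```python
from h import *
o=get_obs();q=o['tool_pos'][:2]-LIP;print(q@XD,q@YD,o['tool_pos'],o['contact_force'])
```

```text
-0.028175522920550346 0.10430260650369065 [0.42328962 0.1577713  0.04625582] [-0.69878497 -0.85567226 -0.73174273]
```

arm_command:
  series:
    - [0.1,[0,0,0.002],[0,0,0]]
    - [0.1,[0,0,0.002],[0,0,0]]
    - [0.6,[0,0,0.001],[0,0,0]]
    - [0.6,[0,0,0.001],[0,0,0]]
    - [0.6,[0,0,0],[0,0,0]]
    - [0.6,[0,0,-0.03],[0,0,0]]
    - [0.6,[0,0,-0.07],[0,0,0]]
    - [0.6,[0,0,-0.11],[0,0,0]]

```text
time_s: 29.6
tool_pos: [0.422, 0.1574, 0.1562]
ee_rot: [-179.6, -0.0, 83.9]
contact_force: [1.3, 1.2, 0.6]
gripper_width: 0.0512
grasp_force: 0.0
```

arm_command:
  series:
    - [0.6,[-0.25,0.1,0],[0,0,0]]
    - [0.6,[-0.25,0.1,0],[0,0,0]]
    - [0.6,[-0.25,0.1,0],[0,0,0]]
    - [0.6,[-0.25,0.1,0],[0,0,0]]
    - [0.6,[-0.25,0.1,0],[0,0,0]]
    - [0.6,[-0.25,0.1,0],[0,0,0]]
    - [0.6,[-0.25,0.1,0],[0,0,0]]
    - [0.6,[-0.25,0.1,0],[0,0,0]]

```text
time_s: 30.27
tool_pos: [0.4974, -0.1056, 0.1558]
ee_rot: [-179.9, 0.0, 83.7]
contact_force: [-0.1, -0.1, -0.2]
gripper_width: 0.0512
grasp_force: 0.0
```

arm_command:
  series:
    - [0.6,[0,0,0],[0,0,0]]
    - [0.6,[0,0,0],[0,0,0]]

```text
time_s: 30.43
tool_pos: [0.4959, -0.1006, 0.1551]
ee_rot: [-179.8, -0.1, 83.9]
contact_force: [-0.2, 0.6, 0.1]
gripper_width: 0.0513
grasp_force: 0.0
```

Run:
```python
from h import *
c=camera('wrist'); w=cloud(c); p=w[...,:2]-LIP; X=p@XD; Y=p@YD; Z=w[...,2]
m=(abs(X+.276)<.03)&(abs(Y)<.03)&(Z>.06)&(Z<.085); q=w[m]; print('knob',m.sum(),np.percentile(q,[1,50,99],axis=0))
m=(abs(X+.276)<.05)&(abs(Y)<.05)&(Z>.03)&(Z<.055); print('body',m.sum(),X[m].mean(),Y[m].mean(), np.polyfit(X[m],Z[m],1))
c=camera('top'); w=cloud(c); p=w[...,:2]-LIP; X=p@XD; Y=p@YD; Z=w[...,2]; s=c['frame'].astype(int).sum(-1)
for y0 in (-.107,.105):
    m=(abs(Y-y0)<.04)&(X>-.07)&(X<-.006)&(s<200)&(Z>.045)&(Z<.062); print('post',m.sum(),X[m].min(),X[m].max(),Y[m].min(),Y[m].max(),X[m].mean())
a,b,sd,n=lipfit(c,.072); print('edge',a,b,'X',(np.array([.53,a*.53+b])-LIP)@XD)
o=get_obs(); print(o['tool_pos'])
```

```text
knob 899 [[ 0.48897209 -0.11748717  0.06079718]
 [ 0.50088993 -0.10267213  0.07311765]
 [ 0.51255833 -0.092866    0.07543936]]
body 2494 -0.2700530336304984 -0.00018667153604379948 [0.01162812 0.04685201]
post 85 -0.04280457086969951 -0.013581503513256361 -0.11786858699110972 -0.09027020260985966 -0.028541253799715987
post 84 -0.041078429431740976 -0.010753307581251823 0.08988837945589762 0.11535885905274666 -0.02629033541992346
edge -0.11076227719747407 0.23153976432133788 X -0.0018536164105414353
[ 0.49604742 -0.09989642  0.15532239]
```

Run:
```python
from h import *
move([.5007,-.1045,.068],[180,0,83.9])
```

```text
shift [-0.0043, 0.0054, 0.0873] turn [-0.2, -0.1, 0.1]
```

arm_command:
  series:
    - [0.6,[-0.0043,0.0054,0.02],[0,0,0]]
    - [0.6,[-0.0043,0.0054,0.05],[0,0,0]]
    - [0.6,[-0.0043,0.0054,0.078],[0,0,0]]
    - [0.6,[-0.0043,0.0054,0.087],[0,0,0]]
    - [0.6,[-0.0043,0.0054,0.087],[0,0,0]]
    - [0.6,[-0.0043,0.0054,0.087],[0,0,0]]
    - [0.1,[-0.0043,0.0054,0.086],[0,0,0]]
    - [0.1,[-0.0043,0.0054,0.086],[0,0,0]]
  squeeze: 80

```text
time_s: 31.2
tool_pos: [0.5025, -0.1061, 0.0718]
ee_rot: [180.0, -0.0, 84.0]
contact_force: [-10.3, 0.3, 8.8]
gripper_width: 0.0278
grasp_force: 5.0
```

arm_command:
  series:
    - [0.1,[0,0,0],[0,0,0]]
    - [0.1,[0,0,0],[0,0,0]]
    - [0.1,[0,0,0],[0,0,0]]

```text
time_s: 31.45
tool_pos: [0.5019, -0.1061, 0.0719]
ee_rot: [-179.9, -0.0, 83.9]
contact_force: [-5.4, 1.8, 7.3]
gripper_width: 0.0235
grasp_force: 78.0
```

arm_command:
  series:
    - [0.1,[0,0,-0.005],[0,0,0]]
    - [0.1,[0,0,-0.01],[0,0,0]]
    - [0.1,[0,0,-0.015],[0,0,0]]
    - [0.1,[0,0,-0.02],[0,0,0]]
    - [0.1,[0,0,-0.025],[0,0,0]]
    - [0.1,[0,0,-0.03],[0,0,0]]
    - [0.1,[0,0,-0.035],[0,0,0]]
    - [0.1,[0,0,-0.04],[0,0,0]]

```text
time_s: 32.12
tool_pos: [0.5011, -0.1056, 0.1099]
ee_rot: [-179.8, -0.1, 83.9]
contact_force: [0.2, 0.3, -8.0]
gripper_width: 0.0234
grasp_force: 78.8
```

arm_command:
  series:
    - [0.1,[0,0,-0.008],[0,0,0]]
    - [0.1,[0,0,-0.016],[0,0,0]]
    - [0.1,[0,0,-0.025],[0,0,0]]
    - [0.1,[0,0,-0.035],[0,0,0]]
    - [0.1,[0,0,-0.05],[0,0,0]]
    - [0.1,[0,0,-0.07],[0,0,0]]
    - [0.1,[0,0,-0.09],[0,0,0]]
    - [0.1,[0,0,-0.09],[0,0,0]]

```text
time_s: 32.78
tool_pos: [0.5043, -0.1071, 0.2051]
ee_rot: [179.7, 0.1, 83.9]
contact_force: [2.3, -0.0, -7.4]
gripper_width: 0.0236
grasp_force: 79.5
```

```bash
cat > st.py <<'E'
from prof import *
def st(xs=np.arange(-.33,.05,.02),zm=.12):
    c,w,X,Y=prof(xs,.01,0,"side",zm); Z=w[...,2]; s=c['frame'].astype(int).sum(-1)
    m=(X>.01)&(X<.2)&(abs(Y)<.15)&(Z>.03)&(Z<.09)&(s>380); A=np.c_[X[m],Y[m],np.ones(m.sum())]; co=np.linalg.lstsq(A,Z[m],rcond=None)[0]; print('tilt',-co[0],co)
    return c,w,X,Y
E
python3 - <<'E' 2>/dev/null
from st import *
st(); o=get_obs(); print(o['tool_pos'],o['contact_force'])
move([.62,-.25,.18],[180,0,83.9])
E
```

```text
-330 -616.6 | -310 52.6 | -290 47.3 | -269 1.0 | -249 -0.6 | -229 47.1 | -209 23.8 | -189 0.4 | -169 42.8 | -149 0.8 | -129 38.7 | -109 40.7 | -89 39.4 | -69 36.9 | -49 36.0 | -29 36.2 | -9 nan | 10 59.3 | 30 58.4 | 
tilt -0.003629993614187771 [0.00362999 0.00021554 0.05852611]
[ 0.50354606 -0.10683849  0.20278791] [ 1.12533262 -0.17298674 -8.26945951]
shift [-0.13, 0.1308, 0.0233] turn [0.2, 0.0, 0.0]
```

```bash
python3 - <<'E' 2>/dev/null
from st import *
move([.653,-.295,.18],[180,0,83.9])
E
```

```text
shift [-0.1713, 0.1684, 0.0235] turn [0.2, 0.0, 0.0]
```

arm_command:
  series:
    - [0.1,[-0.1713,0.1684,0.0],[0,0,0]]
    - [0.1,[-0.1713,0.1684,0.0],[0,0,0]]
    - [0.1,[-0.1713,0.1684,0.0],[0,0,0]]
    - [0.1,[-0.1713,0.1684,0.0],[0,0,0]]
    - [0.1,[-0.1713,0.1684,0.0],[0,0,0]]
    - [0.1,[-0.1713,0.1684,0.0],[0,0,0]]
    - [0.1,[-0.1713,0.1684,0.03],[0,0,0]]
    - [0.1,[-0.1713,0.1684,0.06],[0,0,0]]

```text
time_s: 33.5
tool_pos: [0.6528, -0.2972, 0.139]
ee_rot: [179.9, 0.1, 83.8]
contact_force: [-0.3, 0.5, -10.7]
gripper_width: 0.0235
grasp_force: 80.9
```

arm_command:
  series:
    - [0.1,[0,0,0.03],[0,0,0]]
    - [0.1,[0,0,0.05],[0,0,0]]
    - [0.1,[0,0,0.065],[0,0,0]]
    - [0.1,[0,0,0.065],[0,0,0]]
    - [0.1,[0,0,0.065],[0,0,0]]

```text
time_s: 33.92
tool_pos: [0.65, -0.2936, 0.0726]
ee_rot: [-179.7, -0.1, 83.9]
contact_force: [0.3, -0.2, -8.5]
gripper_width: 0.0238
grasp_force: 80.9
```

```bash
python3 - <<'E' 2>/dev/null
from st import *
o=get_obs(); print(o['tool_pos'],o['contact_force'])
E
```

```text
[ 0.65002596 -0.29357312  0.07255467] [ 0.33405606 -0.20173815 -8.49643017]
```

arm_command:
  series:
    - [0.1,[0,0,0.004],[0,0,0]]
    - [0.1,[0,0,0.007],[0,0,0]]
    - [0.1,[0,0,0.009],[0,0,0]]
    - [0.1,[0,0,0.01],[0,0,0]]
    - [0.1,[0,0,0.011],[0,0,0]]
    - [0.1,[0,0,0.011],[0,0,0]]

```text
time_s: 34.42
tool_pos: [0.6517, -0.2942, 0.0661]
ee_rot: [-180.0, -0.0, 83.9]
contact_force: [-3.8, 4.2, 4.6]
gripper_width: 0.0235
grasp_force: 82.7
```

arm_command:
  series:
    - [0.3,[0,0,-0.001],[0,0,0]]
    - [0.6,[0,0,-0.001],[0,0,0]]
    - [0.6,[0,0,-0.001],[0,0,0]]
    - [0.6,[0,0,-0.001],[0,0,0]]
    - [0.6,[0,0,-0.03],[0,0,0]]
    - [0.6,[0,0,-0.07],[0,0,0]]
    - [0.6,[0,0,-0.11],[0,0,0]]
    - [0.6,[0,0,-0.11],[0,0,0]]

```text
time_s: 35.08
tool_pos: [0.6556, -0.2971, 0.1847]
ee_rot: [179.3, 0.3, 83.9]
contact_force: [1.6, -1.1, 2.1]
gripper_width: 0.0509
grasp_force: 0.0
```

```bash
python3 - <<'E' 2>/dev/null
from st import *
c=camera('top'); w=cloud(c); Z=w[...,2]; p=w[...,:2]-LIP; X=p@XD; Y=p@YD; s=c['frame'].astype(int).sum(-1)
m=(X<-.02)&(X>-.22)&(abs(Y)<.03)&(Z>.025)&(Z<.07)&(s<330); print('rod',m.sum(),np.polyfit(X[m],Z[m],1),np.polyfit(X[m],Y[m],1))
m=(X<-.22)&(X>-.36)&(abs(Y)<.06)&(Z>.025)&(Z<.09)&(s<330); print('pan',m.sum(),np.percentile(X[m],[1,99]),np.percentile(Y[m],[1,99]))
c,w,X,Y=st()
Z=w[...,2]; m=(abs(w[...,0]-.652)<.04)&(abs(w[...,1]+.3)<.04)&(Z>.055)&(Z<.1); print('knob',w[m].mean(0),w[m].max(0))
move([*L(-.185),.14],[180,4,83.9]); print(get_obs()['tool_pos'])
E
```

```text
rod 628 [-0.08937437  0.03231698] [-0.00138706 -0.00069753]
pan 671 [-0.31391643 -0.22260273] [-0.03794607  0.03694405]
-330 -616.9 | -310 51.9 | -290 23.7 | -269 46.4 | -249 0.1 | -229 47.7 | -209 0.7 | -189 43.9 | -169 43.3 | -149 41.1 | -129 41.6 | -109 41.4 | -89 38.4 | -69 37.5 | -49 37.1 | -29 35.7 | -9 nan | 10 58.6 | 30 59.4 | 
tilt -0.003184673465842892 [0.00318467 0.000136   0.05857155]
knob [ 0.64884689 -0.28284053  0.06207722] [ 0.66182764 -0.27075676  0.0668005 ]
shift [0.2697, -0.1721, 0.036] turn [0.2, -3.9, 0.0]
[ 0.65278422 -0.2955299   0.17724709]
```

```bash
python3 - <<'E' 2>/dev/null
from st import *
move([*L(-.172),.12],[180,5.1,83.9])
E
```

```text
shift [0.2827, -0.1722, 0.056] turn [0.2, -5.0, 0.0]
```

arm_command:
  series:
    - [0.48,[0.2827,-0.1722,0.02],[0.2,-5,0]]
    - [0.48,[0.2827,-0.1722,0.02],[0.2,-5,0]]
    - [0.48,[0.2827,-0.1722,0.02],[0.2,-5,0]]
    - [0.48,[0.2827,-0.1722,0.02],[0.2,-5,0]]
    - [0.48,[0.2827,-0.1722,0.02],[0.2,-5,0]]
    - [0.48,[0.2827,-0.1722,0.05],[0.2,-5,0]]
    - [0.48,[0.2827,-0.1722,0.056],[0.2,-5,0]]
    - [0.48,[0.2827,-0.1722,0.056],[0.2,-5,0]]

```text
time_s: 35.85
tool_pos: [0.5098, 0.002, 0.1182]
ee_rot: [-179.6, 4.9, 83.9]
contact_force: [-0.0, 1.1, 0.0]
gripper_width: 0.0409
grasp_force: 0.0
```

arm_command:
  series:
    - [0.48,[0,0,0],[0,0,0]]
    - [0.48,[0,0,0],[0,0,0]]
    - [0.48,[0,0,0],[0,0,0]]

```text
time_s: 36.1
tool_pos: [0.5114, 0.0005, 0.1191]
ee_rot: [-179.6, 4.9, 84.0]
contact_force: [-0.0, 0.3, 0.2]
gripper_width: 0.0409
grasp_force: 0.0
```

```bash
python3 - <<'E' 2>/dev/null
from st import *
move([*L(-.175,-.0005),.0592],[180,5.1,83.9]); print(get_obs()['tool_pos'])
E
```

```text
shift [0.0054, 0.0009, 0.0597] turn [-0.4, -0.2, 0.1]
[5.11409852e-01 4.76966022e-04 1.19107308e-01]
```

arm_command:
  series:
    - [0.48,[0.0054,0.0009,0.03],[0,0,0]]
    - [0.48,[0.0054,0.0009,0.05],[0,0,0]]
    - [0.48,[0.0054,0.0009,0.0597],[0,0,0]]
    - [0.48,[0.0054,0.0009,0.0597],[0,0,0]]
    - [0.2,[0.0054,0.0009,0.0597],[0,0,0]]
    - [0.2,[0.0054,0.0009,0.0597],[0,0,0]]
    - [0.2,[0.0054,0.0009,0.0597],[0,0,0]]
    - [0.2,[0.0054,0.0009,0.0597],[0,0,0]]

```text
time_s: 36.77
tool_pos: [0.5128, -0.0001, 0.0607]
ee_rot: [-179.7, 5.0, 84.0]
contact_force: [-0.7, -4.8, -1.1]
gripper_width: 0.0269
grasp_force: 79.1
```

```bash
python3 - <<'E' 2>/dev/null
from st import *
o=get_obs(); print(o['tool_pos'],o['ee_rot'],o['contact_force'],o['gripper_width'],o['grasp_force'])
E
```

```text
[ 5.12813644e-01 -8.73203967e-05  6.06950254e-02] [-179.74137454    4.99169689   83.95263217] [-0.73837784 -4.82390784 -1.11132882] 0.026911081087915456 79.06853199005127
```

arm_command:
  series:
    - [0.2,[-0.008,0,0],[0,0,0]]
    - [0.2,[-0.02,0,0],[0,0,0]]
    - [0.2,[-0.04,0,0],[0,0,0]]
    - [0.2,[-0.06,0,-0.002],[0,0,0]]
    - [0.2,[-0.085,0,-0.005],[0,0,0]]
    - [0.2,[-0.11,0,-0.02],[0,0,0]]
    - [0.2,[-0.13,0,-0.05],[0,0,0]]
    - [0.2,[-0.13,0,-0.07],[0,0,0]]

```text
time_s: 37.43
tool_pos: [0.4999, -0.1251, 0.143]
ee_rot: [-179.8, 5.0, 83.8]
contact_force: [1.5, -0.2, -2.7]
gripper_width: 0.0271
grasp_force: 79.8
```

```bash
python3 - <<'E' 2>/dev/null
from st import *
st(np.arange(-.2,.05,.02)); move([.53,-.15,.14],[180,0,40]); print(get_obs()['contact_force'])
E
```

```text
-200 -1.1 | -180 -0.4 | -160 115.3 | -140 117.8 | -120 114.7 | -100 31.2 | -80 18.0 | -60 14.7 | -40 14.5 | -20 nan | 0 55.0 | 19 58.8 | 39 59.1 | 
tilt -0.004623995715853494 [0.004624   0.00010215 0.05845916]
shift [-0.0218, 0.0299, 0.0093] turn [2.1, 4.7, 43.7]
[ 4.02101723  1.25347275 -0.96730972]
```

arm_command:
  series:
    - [0.2,[-0.0218,0.0299,0],[2.1,4.7,43.7]]
    - [0.2,[-0.0218,0.0299,0],[2.1,4.7,43.7]]
    - [0.2,[-0.0218,0.0299,0],[2.1,4.7,43.7]]
    - [0.2,[-0.0218,0.0299,0],[2.1,4.7,43.7]]
    - [0.2,[-0.0218,0.0299,0],[2.1,4.7,43.7]]
    - [0.2,[-0.0218,0.0299,0],[2.1,4.7,43.7]]
    - [0.2,[-0.0218,0.0299,0],[2.1,4.7,43.7]]
    - [0.2,[-0.0218,0.0299,0],[2.1,4.7,43.7]]

```text
time_s: 38.15
tool_pos: [0.5267, -0.1465, 0.1417]
ee_rot: [-179.5, 0.3, 40.3]
contact_force: [-1.1, 0.2, -4.0]
gripper_width: 0.0266
grasp_force: 80.3
```

arm_command:
  series:
    - [0.2,[0,0,0],[0,0,36.5]]
    - [0.2,[0,0,0],[0,0,36.5]]
    - [0.2,[0,0,0],[0,0,36.5]]
    - [0.2,[0,0,0],[0,0,36.5]]
    - [0.2,[0,0,0],[0,0,36.5]]
    - [0.2,[0,0,0],[0,0,36.5]]
    - [0.2,[0,0,0],[0,0,36.5]]

```text
time_s: 38.73
tool_pos: [0.527, -0.1465, 0.1422]
ee_rot: [-179.8, 0.5, 4.0]
contact_force: [-0.2, 0.2, -4.2]
gripper_width: 0.0273
grasp_force: 80.3
```

```bash
python3 - <<'E' 2>/dev/null
from st import *
c=camera('side'); w=cloud(c); s=c['frame'].astype(int).sum(-1); Z=w[...,2]
m=(abs(w[...,1]+.155)<.03)&(s<330)&(Z>.03)&(Z<.2)&(w[...,0]>.56)&(w[...,0]<.74); print('rod',m.sum(),np.polyfit(w[m][:,0],w[m][:,2],1),np.polyfit(w[m][:,0],w[m][:,1],1),w[m].max(0))
move([.517,-.16,.04],[180,0,3.4]); print(get_obs()['tool_pos'],get_obs()['ee_rot'])
E
```

```text
rod 209 [0.02549543 0.11205252] [ 0.02367527 -0.15209039] [ 0.72398852 -0.12506312  0.13406378]
shift [-0.01, 0.013, 0.1022] turn [-0.2, 0.5, 0.6]
[ 0.52699897 -0.14659587  0.14218656] [-179.81340801    0.5178268     4.01891266]
```

arm_command:
  series:
    - [0.2,[-0.01,0.013,0.03],[-0.2,1.5,0.6]]
    - [0.2,[-0.01,0.013,0.06],[-0.2,1.5,0.6]]
    - [0.2,[-0.01,0.013,0.09],[-0.2,1.5,0.6]]
    - [0.2,[-0.01,0.013,0.108],[-0.2,1.5,0.6]]
    - [0.2,[-0.01,0.013,0.113],[-0.2,1.5,0.6]]
    - [0.2,[-0.01,0.013,0.113],[-0.2,1.5,0.6]]
    - [0.2,[-0.01,0.013,0.113],[-0.2,1.5,0.6]]

```text
time_s: 39.37
tool_pos: [0.5176, -0.1605, 0.0302]
ee_rot: [180.0, -1.0, 3.2]
contact_force: [0.2, -0.6, -3.9]
gripper_width: 0.0272
grasp_force: 80.3
```

arm_command:
  series:
    - [0.2,[0,0,0.002],[0,0,0]]
    - [0.2,[0,0,0.004],[0,0,0]]
    - [0.2,[0,0,0.005],[0,0,0]]
    - [0.2,[0,0,0.005],[0,0,0]]

```text
time_s: 39.7
tool_pos: [0.5175, -0.1605, 0.0252]
ee_rot: [179.9, -1.1, 3.1]
contact_force: [-0.4, -0.2, -2.7]
gripper_width: 0.0268
grasp_force: 80.4
```

arm_command:
  series:
    - [0.2,[0,0,0.002],[0,0,0]]
    - [0.2,[0,0,0.003],[0,0,0]]
    - [0.2,[0,0,0.004],[0,0,0]]
    - [0.2,[0,0,0.004],[0,0,0]]

```text
time_s: 40.03
tool_pos: [0.5175, -0.1604, 0.0211]
ee_rot: [180.0, -1.0, 3.1]
contact_force: [-0.5, 0.4, 2.6]
gripper_width: 0.0269
grasp_force: 81.1
```

arm_command:
  series:
    - [0.4,[0,0,-0.001],[0,0,0]]
    - [0.6,[0,0,-0.001],[0,0,0]]
    - [0.6,[0,0,-0.002],[0,0,0]]
    - [0.6,[0,0,-0.03],[0,0,0]]
    - [0.6,[0,0,-0.07],[0,0,0]]
    - [0.6,[0,0,-0.11],[0,0,0]]
    - [0.6,[0,0,-0.15],[0,0,0]]
    - [0.6,[0,0,-0.15],[0,0,0]]

```text
time_s: 40.7
tool_pos: [0.5192, -0.1626, 0.18]
ee_rot: [179.6, -1.7, 3.1]
contact_force: [1.9, -1.1, 0.5]
gripper_width: 0.0516
grasp_force: 0.0
```

```bash
python3 - <<'E' 2>/dev/null
from st import *
c=camera('side'); w=cloud(c); s=c['frame'].astype(int).sum(-1); Z=w[...,2]
m=(abs(w[...,1]+.155)<.03)&(s<330)&(Z<.05)&(w[...,0]>.48)&(w[...,0]<.74); print('rod',m.sum(),np.polyfit(w[m][:,0],w[m][:,2],1),np.median(w[m][:,2]))
# mould and nozzle from side
p=w[...,:2]-LIP; X=p@XD; Y=p@YD; f=c['frame'].astype(int)
br=(f[...,0]-f[...,2]>25)&(s<300)&(X>0)&(X<.22)&(abs(Y)<.2)
m=br&(Z>.08)&(Z<.097); q=np.c_[X[m],Y[m]]*1000; print('mould top',m.sum(),cv2.minAreaRect(q.astype(np.float32)),np.median(Z[m]))
noz=(Z>.1)&(Z<.125)&(X>.05)&(X<.16)&(abs(Y)<.06)&~br
print('nozzle',noz.sum(),[ (X[noz&(abs(Z-z)<.004)].mean().round(4),Y[noz&(abs(Z-z)<.004)].mean().round(4),Y[noz&(abs(Z-z)<.004)].min().round(4),Y[noz&(abs(Z-z)<.004)].max().round(4)) for z in (.106,.112,.12)])
c=camera('top'); np.savez('t2.npz',f=c['frame'],w=cloud(c)); save(c['frame'],'t2.png',(160,140,420,290),3)
E
```

```text
rod 314 [-0.00083186  0.0064705 ] 0.006146549946511148
mould top 610 ((103.73843383789062, 99.38396453857422), (173.5966796875, 82.30799102783203), 88.62212371826172) 0.08581652350882124
nozzle 24 [(np.float64(0.108), np.float64(0.0056), np.float64(0.0005), np.float64(0.0095)), (np.float64(0.1086), np.float64(0.0072), np.float64(0.0046), np.float64(0.0098)), (np.float64(0.1099), np.float64(0.0066), np.float64(0.0019), np.float64(0.0132))]
```

View pics/t2.png

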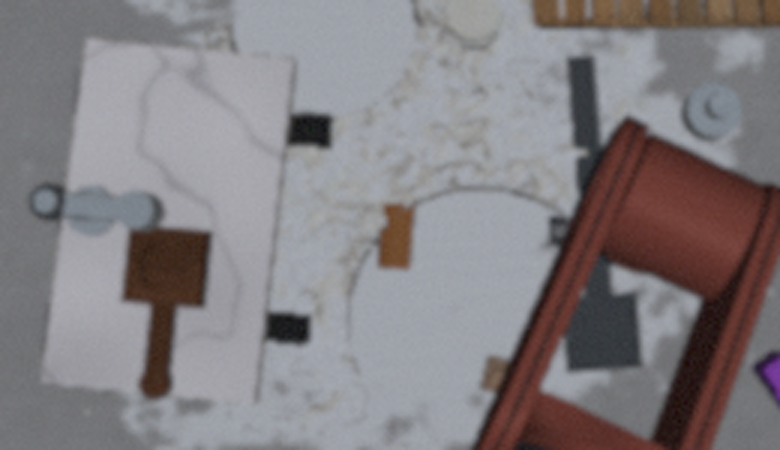

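```bash
cat > mo.py <<'E'
from h import *
def mould(c):
    w=cloud(c); f=c['frame'].astype(int); Z=w[...,2]; s=f.sum(-1); p=w[...,:2]-LIP; X=p@XD; Y=p@YD
    br=(f[...,0]-f[...,2]>15)&(s<260)&(X>-.02)&(X<.25)&(abs(Y)<.26)
    m=br&(Z>.075)&(Z<.097); print('mould',m.sum(),cv2.minAreaRect((np.c_[X[m],Y[m]]*1000).astype(np.float32)),'z',np.median(Z[m]))
    h=br&(Z>.07)&(Z<.088)&(Y>Y[m].max()-.09); print('handle', h.sum(), np.polyfit(Y[h],X[h],1), X[h].mean(),Y[h].mean(),Y[h].max())
    b=br&(Z>.083)&(Z<.097)&(Y<Y[m].max()-.1); print('body',b.sum(),cv2.minAreaRect((np.c_[X[b],Y[b]]*1000).astype(np.float32)))
    a=(Z>.165)&(Z<.23)&(X>.07)&(X<.23)&(abs(Y)<.06)&~br; print('arm',a.sum(),cv2.minAreaRect((np.c_[X[a],Y[a]]*1000).astype(np.float32)),np.median(Z[a]))
    e=a&(X<.12); print('nozzle end',e.sum(),X[e].min(),Y[e].min(),Y[e].max())
E
python3 - <<'E'
from mo import *
c=camera('top'); mould(c); a,b,sd,n=lipfit(c,.06); q=np.array([.53,a*.53+b]); print('edge X',(q-LIP)@XD,np.degrees(np.arctan(a)))
w=cloud(c); p=w[...,:2]-LIP; X=p@XD; Y=p@YD; Z=w[...,2]; s=c['frame'].astype(int).sum(-1)
m=(Z>.045)&(Z<.075)&(X>0)&(X<.24)&(s>400); print('slab Y range',np.percentile(Y[m],[.5,99.5]),np.percentile(X[m],[.5,99.5]))
E
```

```text
mould 694 ((99.77732849121094, 97.34770202636719), (76.65756225585938, 164.2842254638672), 0.46772149205207825) z 0.0860782752970104
handle 201 [-0.00875113  0.10038403] 0.09918216442245698 0.13733813057908278 0.17950915507762186
body 313 ((100.1855697631836, 47.33962631225586), (76.65756225585938, 64.26473999023438), 0.46772149205207825)
arm 434 ((146.0933837890625, 3.3071022033691406), (33.995548248291016, 116.98248291015625), 89.93521118164062) 0.19151384842104013
nozzle end 163 0.08759628820574564 -0.01363825441330755 0.020351910224263994
edge X -0.00222869877334751 -6.250618649882565
slab Y range [-0.17524582  0.18060385] [0.00124334 0.21851533]
```

Run:
```python
from h import *
o=get_obs(); print(o['tool_pos'],o['joints'].round(1))
move([*L(.1,.137),.16],[180,0,-6.1])
```

```text
[ 0.51459619 -0.16043027  0.17087428] [-26.    4.3 105.7   0.5  69.1  60.8]
shift [-0.086, -0.4544, 0.0089] turn [-0.0, -1.1, 9.2]
```

arm_command:
  series:
    - [0.48,[-0.086,-0.454,0],[0,-1,9.2]]
    - [0.48,[-0.086,-0.454,0],[0,-1,9.2]]
    - [0.48,[-0.086,-0.454,0],[0,-1,9.2]]
    - [0.48,[-0.086,-0.454,0],[0,-1,9.2]]
    - [0.48,[-0.086,-0.454,0],[0,-1,9.2]]
    - [0.48,[-0.086,-0.454,0],[0,-1,9.2]]
    - [0.48,[-0.086,-0.454,0],[0,-1,9.2]]
    - [0.48,[-0.086,-0.454,0],[0,-1,9.2]]

```text
time_s: 41.52
tool_pos: [0.433, 0.1628, 0.1671]
ee_rot: [-180.0, 0.2, -6.1]
contact_force: [1.4, 0.2, -1.0]
gripper_width: 0.0406
grasp_force: 0.0
```

Run:
```python
from h import *
move([*L(.1,.137),.16],[180,0,-6.1])
```

```text
shift [-0.0419, -0.1221, 0.0072] turn [-0.0, 0.2, -0.0]
```

arm_command:
  series:
    - [0.48,[-0.0419,-0.1221,0.007],[0,0,0]]
    - [0.48,[-0.0419,-0.1221,0.007],[0,0,0]]
    - [0.48,[-0.0419,-0.1221,0.007],[0,0,0]]
    - [0.48,[-0.0419,-0.1221,0.007],[0,0,0]]
    - [0.48,[-0.0419,-0.1221,0.007],[0,0,0]]
    - [0.48,[-0.0419,-0.1221,0.007],[0,0,0]]

```text
time_s: 42.02
tool_pos: [0.4055, 0.2867, 0.1605]
ee_rot: [179.9, 0.2, -6.0]
contact_force: [-0.5, -0.7, 0.7]
gripper_width: 0.0409
grasp_force: 0.0
```

Run:
```python
from mo import *
c=camera('wrist'); w=cloud(c); f=c['frame'].astype(int); Z=w[...,2]; s=f.sum(-1); p=w[...,:2]-LIP; X=p@XD; Y=p@YD
br=(f[...,0]-f[...,2]>15)&(s<300)&(X>-.02)&(X<.25)&(abs(Y)<.26)
for y in np.arange(.02,.19,.015):
    m=br&(abs(Y-y)<.004)&(Z>.072); print(round(y*1000),m.sum(),np.round([X[m].min()*1000,X[m].max()*1000,np.median(Z[m])*1000],1) if m.any() else '')
m=(X>0)&(X<.2)&(abs(Y)<.15)&(s>400)&(Z>.04)&(Z<.075); print('slab z',np.median(Z[m]))
o=get_obs(); q=o['tool_pos'][:2]-LIP; print('tcp',q@XD,q@YD,o['tool_pos']); move([*L(.1,.137),.083],[180,0,-6.1])
```

```text
20 1776 [ 63.2 140.3  87.4]
35 1518 [ 63.  140.2  86.3]
50 1397 [ 62.7 139.9  74. ]
65 1318 [ 62.6 139.4  74.5]
80 1142 [ 62.6 139.5  87.3]
95 313 [ 88.9 111.9  81.1]
110 320 [ 88.7 111.4  81.2]
125 293 [ 32.7 110.9  81.2]
140 283 [ 88.3 111.2  81.3]
155 257 [ 88.  110.6  81.2]
170 308 [ 84.6 114.   81.3]
185 29 [ 92.8 106.   80.7]
slab z 0.059416538149971304
tcp 0.0976150370479484 0.13505596231742412 [0.40608193 0.28612264 0.16093836]
shift [-0.0017, -0.0024, 0.0779] turn [0.1, 0.1, -0.0]
```

arm_command:
  series:
    - [0.48,[-0.0017,-0.0022,0.03],[0,0,0]]
    - [0.48,[-0.0017,-0.0022,0.055],[0,0,0]]
    - [0.48,[-0.0017,-0.0022,0.072],[0,0,0]]
    - [0.48,[-0.0017,-0.0022,0.078],[0,0,0]]
    - [0.48,[-0.0017,-0.0022,0.078],[0,0,0]]
    - [0.1,[-0.0017,-0.0022,0.078],[0,0,0]]
    - [0.1,[-0.0017,-0.0022,0.078],[0,0,0]]
    - [0.1,[-0.0017,-0.0022,0.078],[0,0,0]]
  squeeze: 30

```text
time_s: 42.73
tool_pos: [0.4063, 0.2898, 0.0857]
ee_rot: [-179.9, -0.1, -6.1]
contact_force: [-0.1, -0.4, -1.0]
gripper_width: 0.0231
grasp_force: 31.5
```

arm_command:
  series:
    - [0.1,[0,0,0],[0,0,0]]
    - [0.1,[0,0,0],[0,0,0]]

```text
time_s: 42.9
tool_pos: [0.4061, 0.2898, 0.0856]
ee_rot: [-179.9, -0.1, -6.1]
contact_force: [0.5, -1.9, 3.0]
gripper_width: 0.0231
grasp_force: 32.1
```

```bash
cat > ho.py <<'E'
from mo import *
from scipy.optimize import least_squares
def hollow():
    c=camera('wrist'); w=cloud(c); f=c['frame'].astype(int); Z=w[...,2]; s=f.sum(-1); p=w[...,:2]-LIP; X=p@XD; Y=p@YD
    br=(f[...,0]-f[...,2]>15)&(s<300)&(X>-.02)&(X<.25)&(abs(Y)<.15)
    m=br&(Z>.083)&(Z<.092); q=np.c_[X[m],Y[m]]*1000; print('top',m.sum(),np.percentile(q,[.5,99.5],axis=0).round(1).tolist())
    h=br&(Z>.066)&(Z<.079); q=np.c_[X[h],Y[h]]*1000; 
    if h.sum()>20: print('hollow floor',h.sum(),np.median(Z[h]),np.percentile(q,[2,98],axis=0).round(1).tolist(),cv2.minEnclosingCircle(q.astype(np.float32)))
    n=(Z>.1)&(Z<.112)&(X>.05)&(X<.16)&(abs(Y)<.05)&~br; 
    if n.sum()>5: print('nozzle',n.sum(),X[n].mean(),Y[n].mean(),X[n].min(),X[n].max(),Y[n].min(),Y[n].max())
    o=get_obs(); q=o['tool_pos'][:2]-LIP; print('tcp',q@XD,q@YD,o['tool_pos'],o['contact_force'],o['gripper_width'],o['grasp_force'])
E
python3 -c "from ho import *; hollow()"
```

```text
top 23044 [[63.3, 18.4], [140.4, 89.9]]
hollow floor 11450 0.07341545863832083 [[78.6, 27.4], [125.4, 75.7]] ((102.71150207519531, 88.17929077148438), 62.381099700927734)
tcp 0.10129396714060968 0.13541013184421596 [0.40612085 0.2898185  0.08555065] [ 1.05985206 -2.33969979  3.96086734] 0.023170542244175536 32.26795792579651
```

arm_command:
  series:
    - [0.1,[0.008,0,0],[0,0,0]]
    - [0.1,[0.016,-0.001,0],[0,0,0]]
    - [0.1,[0.024,-0.001,0],[0,0,0]]
    - [0.1,[0.032,-0.0015,0],[0,0,0]]
    - [0.1,[0.04,-0.0015,0],[0,0,0]]
    - [0.1,[0.048,-0.0015,0],[0,0,0]]
    - [0.1,[0.048,-0.0015,0],[0,0,0]]
    - [0.1,[0.048,-0.0015,0],[0,0,0]]

```text
time_s: 43.62
tool_pos: [0.4543, 0.2867, 0.0855]
ee_rot: [-179.8, -0.1, -6.1]
contact_force: [2.1, 0.7, 4.4]
gripper_width: 0.0228
grasp_force: 32.4
```

```bash
python3 -c "
from ho import *; hollow()
c=camera('wrist'); save(c['frame'],'w9.png',None,1.25)
c=camera('side'); w=cloud(c); Z=w[...,2];p=w[...,:2]-LIP; X=p@XD; Y=p@YD
for z in np.arange(.1,.17,.01):
  n=(abs(Z-z)<.004)&(abs(X-.105)<.03)&(abs(Y)<.03); print(round(z,3),n.sum(),X[n].mean().round(4),Y[n].mean().round(4))"
```

```text
top 15704 [[65.4, -30.0], [142.5, 41.8]]
hollow floor 5578 0.07341990276218723 [[84.2, -21.5], [126.7, 71.9]] ((98.69711303710938, 51.27168655395508), 73.92736053466797)
tcp 0.103359297675084 0.0871486920021603 [0.45433002 0.28674165 0.08553776] [2.71550957 0.57828681 5.93319204] 0.022986848812836167 32.3900842666626
0.1 2 0.1084 0.0056
0.11 7 0.1082 0.0068
0.12 7 0.1094 0.0076
0.13 13 0.1121 0.0081
0.14 19 0.1119 0.0101
0.15 16 0.114 0.0112
0.16 29 0.1136 0.0155
0.17 24 0.1134 0.0177
```

View pics/w9.png

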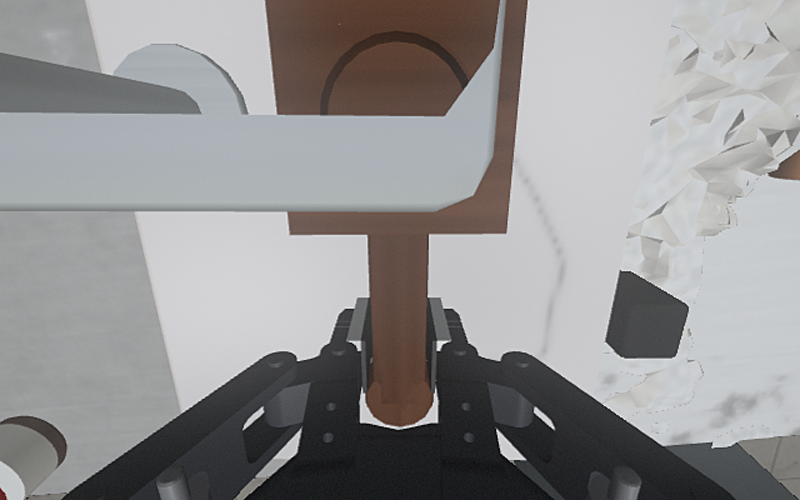

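arm_command:
  series:
    - [0.48,[0,0,0],[0,0,0]]
    - [0.48,[0,0,0],[0,0,0]]
    - [0.48,[0,0,0],[0,0,0]]
    - [0.48,[0,0,-0.02],[0,0,0]]
    - [0.48,[0,0,-0.05],[0,0,0]]
    - [0.48,[-0.02,0,-0.09],[0,0,0]]
    - [0.48,[-0.05,0.03,-0.12],[0,0,0]]
    - [0.48,[-0.05,0.06,-0.13],[0,0,0]]

```text
time_s: 44.43
tool_pos: [0.3957, 0.2333, 0.2167]
ee_rot: [-179.8, -0.0, -5.9]
contact_force: [0.9, -1.0, 0.3]
gripper_width: 0.0414
grasp_force: 0.0
```

arm_command:
  series:
    - [0.48,[0,0.2,-0.05],[0,0,0]]
    - [0.48,[0,0.2,-0.05],[0,0,0]]
    - [0.48,[0,0.2,-0.05],[0,0,0]]
    - [0.48,[0,0.2,-0.05],[0,0,0]]
    - [0.48,[0,0.2,-0.05],[0,0,0]]
    - [0.48,[0,0.2,-0.05],[0,0,0]]
    - [0.48,[0,0.2,-0.05],[0,0,0]]
    - [0.48,[0,0.2,-0.05],[0,0,0]]

```text
time_s: 45.1
tool_pos: [0.3755, 0.0328, 0.2637]
ee_rot: [-179.9, 0.1, -6.2]
contact_force: [-1.0, -0.4, 0.5]
gripper_width: 0.0409
grasp_force: 0.0
```

```bash
python3 - <<'E' 2>/dev/null
from mo import *
from st import st
c=camera('top'); mould(c); st(np.array([-.05]))
w=cloud(c); Z=w[...,2]; p=w[...,:2]-LIP; X=p@XD; Y=p@YD; s=c['frame'].astype(int).sum(-1)
for y0 in (-.107,.105):
    m=(abs(Y-y0)<.04)&(X>-.07)&(X<-.006)&(s<200)&(Z>.045)&(Z<.062); print('post',m.sum(),X[m].min(),X[m].max(),Y[m].min(),Y[m].max(),X[m].mean())
m=(abs(w[...,0]-.65)<.04)&(abs(w[...,1]+.3)<.04)&(Z>.056); print('knob',m.sum(),w[m].mean(0))
m=(abs(w[...,1]+.16)<.06)&(s<280)&(Z<.04)&(w[...,0]>.36)&(w[...,0]<.74); print('bar',m.sum(),cv2.minAreaRect((w[m][:,:2]*1000).astype(np.float32)),np.nanpercentile(w[m][:,2],[5,50,95]))
print(get_obs()['tool_pos'],get_obs()['contact_force'],get_obs()['time_s'])
E
```

```text
mould 589 ((102.35902404785156, 49.694515228271484), (75.97493743896484, 164.05726623535156), 0.9227756857872009) z 0.08602283491719365
handle 200 [-0.00033026  0.10253577] 0.1025062438430111 0.0894056851875031 0.1317564686457313
body 246 ((103.02486419677734, -0.42559051513671875), (75.89401245117188, 63.99932098388672), 0.4242686927318573)
arm 434 ((146.11392211914062, 3.3310155868530273), (34.08015441894531, 117.41851043701172), 89.96212005615234) 0.19214265452496926
nozzle end 162 0.08740487795431601 -0.013678533735781775 0.020398988067690544
-50 12.7 | 
tilt -0.003305486482557006 [0.00330549 0.00078741 0.058536  ]
post 87 -0.04287045634726602 -0.013345422700906051 -0.11843399260844176 -0.09013109344928161 -0.02887630798772806
post 83 -0.040666362708538406 -0.011060310771439895 0.08974678837904133 0.11515989093614551 -0.025895359059572628
knob 55 [ 0.65136412 -0.28588898  0.06570167]
bar 1146 ((545.8195190429688, -155.7297821044922), (337.0312805175781, 76.6368637084961), 3.870673418045044) [0.00165402 0.00701898 0.01349102]
[0.37541698 0.03382959 0.26338876] [ 0.22470508  0.59515993 -0.64561858] 45.2
```

```bash
python3 -c "
from plant import *
print(close_job())"
```

```text
the job is handed in; nothing more can be done
None
```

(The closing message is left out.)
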